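Gauge the jaw gaps of the clip collars

TASK

Check the jaw gap of every clip collar on the cabinet: lift the canister's lid off by its knob and lay it flat on the rubber mat, take out the flat gauge, and going along the row from the robot's left (its +y side) to its right put the blade down into each collar's gap until the shoulder of its handle sits on the lugs, keeping it there for a second. Then put the gauge back in its slot in the canister, shoulder down on the insert, and close the canister with its lid. Leave the collars lying flat on the cabinet top and do not disturb the other things standing about.

Things in the scene. Friction and masses are not known exactly. Their poses are not given: they have to be found in the camera images.
- canister: Round brushed-steel canister fixed to the cabinet top, 144 mm outside diameter, 104 mm tall, wall 4 mm. Origin: centre of its underside, z up. Inside is a grey insert, its top 45 mm above the origin, with a slot through its middle, 32 mm along the canister's x by 12 mm along its y, 40 mm deep, in which the gauge is kept.
- gauge: Flat gauge, 77 mm tall. Origin at the shoulder (middle of the handle's underside), z up. Steel blade below: 32 mm long, 24 mm wide (x), 5 mm thick (y), last 6 mm only 3 mm thick. Aluminium handle above: 40 (x) by 18 (y) by 45 mm tall. It starts in the canister's slot under the lid, shoulder on the insert, 45 mm above the canister's origin, x along the slot.
- lid: Loose steel canister lid: plug of 124 mm diameter (114 mm at its foot) and 8 mm deep, above it a flange of 150 mm diameter, from 8 to 14 mm; in the middle a black knob of 34 mm diameter from 22 to 48 mm height. Origin: centre of the plug's underside, z up through the knob. On the canister its origin is 96 mm above the canister's origin.
- mat: Square black rubber mat fixed on the cabinet top, 180 by 180 mm, 4 mm thick. Origin: centre of its underside.
- collar1: Black clip collar, leftmost (largest y) in the row; may be absent. Lies flat: split ring 72 mm across, bore 32 mm, 36 mm high, with two lugs along its +x reaching 62 mm from the centre, 38 mm over both. Between them the jaw gap, 10 mm wide (y), runs along x from bore to lug ends, open at top and bottom. Origin: centre of the underside, z up.
- collar1_gap (a point): Point on the top plane of collar1's lugs in the middle of its jaw gap (46, 0, 36 mm from the collar's origin), axes as the collar's. With the blade fully in, the gauge's origin is at this point and its x runs along the collar's x, either way round.
- collar2: Black clip collar, second from the left in the row; may be absent. Lies flat: split ring 72 mm across, bore 32 mm, 36 mm high, with two lugs along its +x reaching 62 mm from the centre, 38 mm over both. Between them the jaw gap, 10 mm wide (y), runs along x from bore to lug ends, open at top and bottom. Origin: centre of the underside, z up.
- collar2_gap (a point): Point on the top plane of collar2's lugs in the middle of its jaw gap (46, 0, 36 mm from the collar's origin), axes as the collar's. With the blade fully in, the gauge's origin is at this point and its x runs along the collar's x, either way round.
- collar3: Black clip collar, third from the left in the row; may be absent. Lies flat: split ring 72 mm across, bore 32 mm, 36 mm high, with two lugs along its +x reaching 62 mm from the centre, 38 mm over both. Between them the jaw gap, 10 mm wide (y), runs along x from bore to lug ends, open at top and bottom. Origin: centre of the underside, z up.
- collar3_gap (a point): Point on the top plane of collar3's lugs in the middle of its jaw gap (46, 0, 36 mm from the collar's origin), axes as the collar's. With the blade fully in, the gauge's origin is at this point and its x runs along the collar's x, either way round.
- collar4: Black clip collar, rightmost (smallest y) in the row; may be absent. Lies flat: split ring 72 mm across, bore 32 mm, 36 mm high, with two lugs along its +x reaching 62 mm from the centre, 38 mm over both. Between them the jaw gap, 10 mm wide (y), runs along x from bore to lug ends, open at top and bottom. Origin: centre of the underside, z up.
- collar4_gap (a point): Point on the top plane of collar4's lugs in the middle of its jaw gap (46, 0, 36 mm from the collar's origin), axes as the collar's. With the blade fully in, the gauge's origin is at this point and its x runs along the collar's x, either way round.
- grip_ring: Lime silicone grip ring lying flat, 68 mm diameter, 22 mm high. Bystander; origin at the centre of its underside.
- water_bottle: Upright metal bottle, 70 mm diameter, 190 mm tall. Bystander; origin at the centre of its underside.
- chalk_jar: White jar, 76 mm diameter, 90 mm tall. Bystander; origin at the centre of its underside.
- wrench: Flat steel wrench, 170 mm long (its x), lying flat. Bystander; origin at the centre of its underside.
Not all that is in view belongs to the job. Leave any green or orange look-alike of the collar3 alone.

How it is judged (in metres and radians):
On the way, in this order (a step that is already met when the one before it is completed fails the run):
1. the lid lies flat on the mat, let go (horizontal distance between lid and mat below 0.05 m and height (world z) of lid below 0.012 m and angle between lid's own z axis and vertical below 0.1 rad and contact force between the fingers and lid below 0.1 N), for 0.3 s.
2. the gauge blade is in the jaw gap of collar1 up to its shoulder, the collar flat on the cabinet top (x of gauge in the frame of collar1_gap between -0.013 and 0.013 m and y of gauge in the frame of collar1_gap between -0.005 and 0.005 m and z of gauge in the frame of collar1_gap between -0.004 and 0.004 m and angle between the y axis of gauge and the y axis of collar1, either way round below 0.2 rad and angle between the z axis of gauge and the z axis of collar1, either way round below 0.12 rad and angle between collar1's own z axis and vertical below 0.1 rad and height (world z) of collar1 below 0.008 m), for 0.5 s.
3. the gauge blade is in the jaw gap of collar2 up to its shoulder, the collar flat on the cabinet top (x of gauge in the frame of collar2_gap between -0.013 and 0.013 m and y of gauge in the frame of collar2_gap between -0.005 and 0.005 m and z of gauge in the frame of collar2_gap between -0.004 and 0.004 m and angle between the y axis of gauge and the y axis of collar2, either way round below 0.2 rad and angle between the z axis of gauge and the z axis of collar2, either way round below 0.12 rad and angle between collar2's own z axis and vertical below 0.1 rad and height (world z) of collar2 below 0.008 m), for 0.5 s.
4. the gauge blade is in the jaw gap of collar3 up to its shoulder, the collar flat on the cabinet top (x of gauge in the frame of collar3_gap between -0.013 and 0.013 m and y of gauge in the frame of collar3_gap between -0.005 and 0.005 m and z of gauge in the frame of collar3_gap between -0.004 and 0.004 m and angle between the y axis of gauge and the y axis of collar3, either way round below 0.2 rad and angle between the z axis of gauge and the z axis of collar3, either way round below 0.12 rad and angle between collar3's own z axis and vertical below 0.1 rad and height (world z) of collar3 below 0.008 m), for 0.5 s.
5. the gauge blade is in the jaw gap of collar4 up to its shoulder, the collar flat on the cabinet top (x of gauge in the frame of collar4_gap between -0.013 and 0.013 m and y of gauge in the frame of collar4_gap between -0.005 and 0.005 m and z of gauge in the frame of collar4_gap between -0.004 and 0.004 m and angle between the y axis of gauge and the y axis of collar4, either way round below 0.2 rad and angle between the z axis of gauge and the z axis of collar4, either way round below 0.12 rad and angle between collar4's own z axis and vertical below 0.1 rad and height (world z) of collar4 below 0.008 m), for 0.5 s.
At the end, for the whole second after the job is handed in: The gauge stands upright in the canister's slot, shoulder on the insert within 5 mm and 12 mm from the canister's axis; the lid is seated level on the canister, within 14 mm of its axis; every collar lies flat on the cabinet top; all at rest (horizontal distance between gauge and canister below 0.012 m and z of gauge in the frame of canister between 0.04 and 0.05 m and angle between gauge's own z axis and vertical below 0.12 rad and horizontal distance between lid and canister below 0.014 m and z of lid in the frame of canister between 0.092 and 0.1 m and angle between lid's own z axis and vertical below 0.05 rad and linear speed of each of lid, gauge, collar1, collar2, collar3, collar4 below 0.02 m/s and angle between each of collar1, collar2, collar3, collar4's own z axis and vertical below 0.1 rad and height (world z) of each of collar1, collar2, collar3, collar4 below 0.008 m); the robot touches nothing.
It fails at once if a bystander is pushed more than 40 mm from its place or toppled (distance of any of grip_ring, water_bottle, chalk_jar, wrench from where it was at the start of the episode above 0.04 m or angle between any of grip_ring, water_bottle, chalk_jar, wrench's own z axis and vertical above 0.5 rad).
Of collar1, collar2, collar3, collar4 only 2 to 4 are there at a start; the rules pass over those that are not, and their reading is None.
At some moment in a run one of collar1, collar2, collar3, collar4 may be knocked a few centimetres aside while the robot is not near it.
It also fails if it takes over 210 s, if anything falls off the work surface, if the arm or the gripper's body presses on something with over 40 N, if the wrist force passes 120 N, or if a joint passes its speed limit or range.

ROBOT

A 7-joint arm with a two-finger parallel gripper is mounted at the origin on the work surface. World frame = base frame: x ahead of the robot, y to its left, z up, the work surface at z = 0. Lengths are in m, angles in degrees, forces in N, time in s.
With the tool pointing down it reaches from about 0.425 to 0.875 m from the base axis. Payload 9.9 kg.
Tool frame: the origin (TCP) lies at the very end of the fingers, on their centre line; the grasp point (between the pads) lies 19 mm behind it; z points along the fingers, y is the line along which they close (so a half turn about z gives the same grasp; the last joint's range is limited). The gripper opens to 85 mm and grips with 20 to 120 N. Pads are 22 mm wide; open, the fingers measure 114 mm over their backs; the gripper's body (76 mm by 85 mm) begins 54 mm behind the grasp point. The pads swing forward as they close: fully open they stand 13 mm farther back than shut.
Start: joints at [-81.005, 32.985, 1.427, 82.34, -0.859, 64.687, -3.237], TCP at [0.161, 0.656, 0.231] pointing down, gripper open.
Joint ranges: [-157.87, 157.87], [-19.46, 123.44], [-87.15, 90], [11.01, 140.99], [-62.26, 242.26], [9.8, 113.94], [-161.44, 161.44]. Speed limits (degrees/s): [127.2, 127.2, 172.46, 172.46, 180, 180, 180].

INTERFACE

Orientations are given as [roll, pitch, yaw] about the fixed x, y, z axes, in that order (R = Rz(yaw) Ry(pitch) Rx(roll)).
In Python, from rig import ctrl gives the robot as it stands. The module is installed in compiled form; this text tells all that it offers.
- The arm moves only by the shell command python3 -m creep 'ROWS' [OPENING]. ROWS is JSON, a list of rows, each an object of numbers: "x", "y", "z": the shift along the tool's x, y, z in m; "wx", "wy", "wz": the turn, a rotation vector about the tool's x, y, z in degrees. A call has 1 to 5 rows; each row is the pose to reach, as a shift and turn from the pose commanded when the call began, along the tool's axes at that moment; what a row does not reach only later rows make up. A row lasts 1/12 s, in which the tool goes at most 41.7 mm and 7.16 degrees, less where a joint would pass 70% of its speed; a pose out of reach is approached as far as the arm can. A call with a gripper value outside its range is refused whole. OPENING is the opening, from 0 (shut) to 1 (fully open), set as the call begins (- or left out, the last holds). The fingers move at their own pace and stop on an object; the grip force is fixed at half the most. Time passes only in rows, so rows that repeat a pose let the fingers close. It gives the time, the measured TCP pose, the force, the opening and the grip force at its end, in the units of the state.
- ctrl.sense(): the state, without advancing time (a new reading comes with each control period).
- ctrl.capture(name): name is "scene" or "top" or "wrist"; returns the picture (384x512x3 uint8, red, green, blue); there is no depth.
- ctrl.camera_info(name): a dict with "vertical_fov" (degrees; the focal length in pixels is half the picture's height over the tangent of half this angle, whatever the lens; pixels are square), "cx", "cy" (the principal point, pixels), "eye" and "rotation" of the camera in the world. Camera axes: x right, y down, z forward; pixel columns grow to the right and rows downward; lengths in m; the calibration is good to about 2 mm. A picture is of the moment at which its call begins: read the wrist's pose just before it. camera_info takes no time and is no camera call; for the wrist camera it gives the pose at the moment of the call.
- ctrl.hand_in(): hands the job in; it is judged then, once.
The state is a dict: "t": time; "q": joint angles; "joint_velocities": joint speeds; "joint_efforts": joint torques, N m; "position": TCP position; "ee_rot": TCP orientation; "ft_force": force on the tool from outside, world axes, zero at the start; "ft_torque": the same for the moment, N m; "grip_width": finger opening in m; "gripper_force": force on a finger pad.
Only numpy, scipy, OpenCV 4.12 (cv2) and the standard library are available. Lean on these libraries where they do the work, as an engineer would, in place of code of your own. Each camera call takes 0.05 s, during which the arm holds its last target. There are 200 camera calls.

## Working session

There is one attempt and no reset: what is moved stays moved. The work goes in short steps, Python scripts to look and compute and a shell command to move; the robot and the scene stay as the last step left them, time stands still between calls to the robot, and variables do not carry over. Pictures are saved under pics/ and viewed, at most 14 in all, crops included, and the job is handed in when it is done.

```bash
mkdir -p pics; python3 - <<'E'
from rig import ctrl
import cv2,numpy as np
for n in("scene","top"):
    im=ctrl.capture(n); i=ctrl.camera_info(n)
    cv2.imwrite(f"pics/{n}0.png",cv2.resize(im[:,:,::-1],(800,600),interpolation=cv2.INTER_CUBIC))
    print(n,i)
s=ctrl.sense();print(s)
E
```

```text
scene {'vertical_fov': 51.03282329443421, 'cx': 253.870095033336, 'cy': 192.46465018708423, 'eye': array([1.2181669 , 0.66957637, 0.9748541 ]), 'rotation': array([-132.18986289,   -0.9311379 ,  134.13380161])}
top {'vertical_fov': 52.9930213001004, 'cx': 259.3784930821209, 'cy': 198.60024047109383, 'eye': array([ 0.41044475, -0.02334884,  1.21752547]), 'rotation': array([-173.25070127,    0.7331976 ,  -88.6279321 ])}
{'t': 0.1, 'q': array([-81.00142839,  33.02847081,   1.42353626,  82.38090682,
        -0.85812544,  64.68747858,  -3.23611184]), 'joint_velocities': array([ 0.02600082, -0.10200931, -0.04341624, -0.14076184,  0.01925435,
       -0.00684852,  0.05844546]), 'joint_efforts': array([ 6.75346222e-03, -7.67304397e+01,  2.25861557e+00, -2.86611557e+01,
        1.60480232e-02,  8.53188860e-03, -2.47574206e-05]), 'position': array([0.16091181, 0.65512124, 0.23052589]), 'ee_rot': array([-1.79913895e+02,  5.54262649e-03,  1.66203668e+02]), 'ft_force': array([0.15456019, 0.92539849, 0.68953221]), 'ft_torque': array([-0.02398877,  0.05484244,  0.03323483]), 'gripper_force': 0.0, 'grip_width': 0.08542146031315687}
```

View pics/scene0.png

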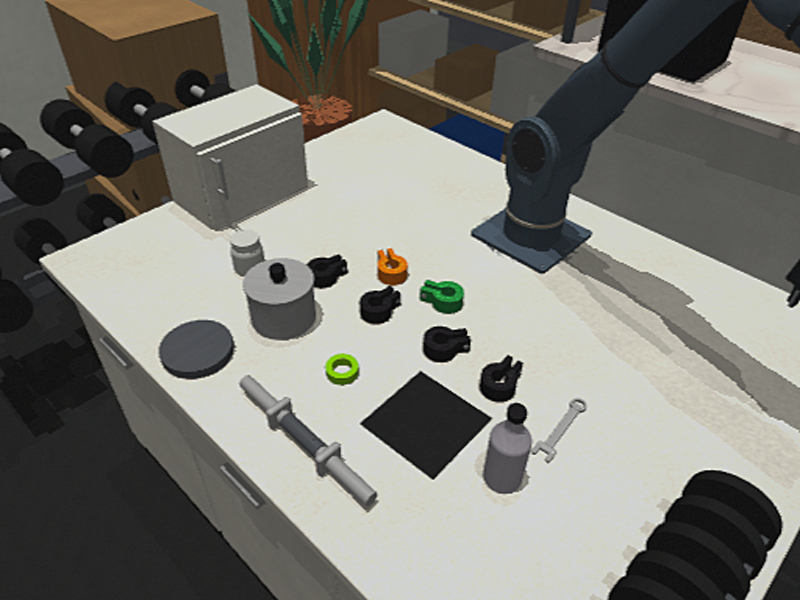

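View pics/top0.png

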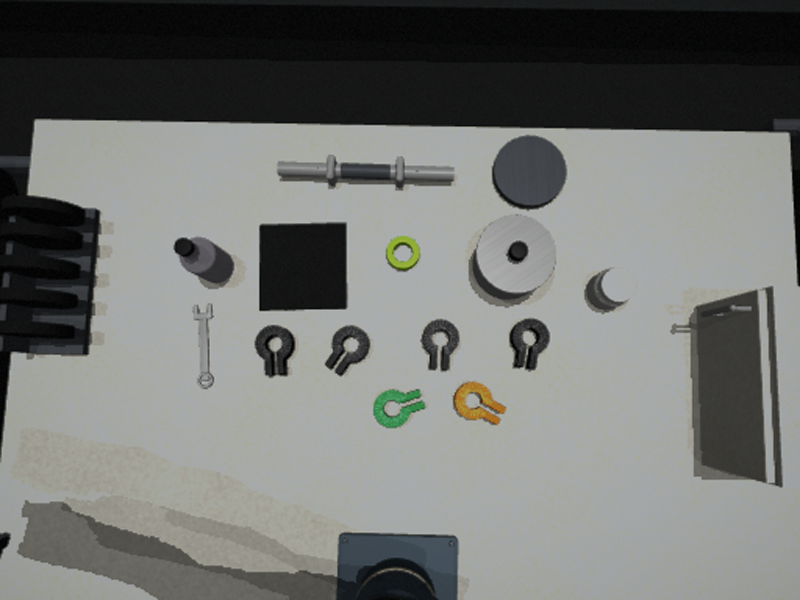

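The four black collars run along the row, with collar1 at top-picture (275,345) and collar4 at (529,337). The lidded canister is at (515,255), with its knob at (518,251), and the mat is at (303,266). The green and orange look-alikes lie nearer the base. In the scene view the knob is at (278,270).

```bash
cat > h.py <<'E'
from rig import ctrl
import cv2,numpy as np,json
from scipy.spatial.transform import Rotation as R
np.set_printoptions(precision=4,suppress=True)
def ray(i,u,v,H=384):
    f=H/2/np.tan(np.radians(i["vertical_fov"]/2))
    d=R.from_euler("xyz",i["rotation"],degrees=True).apply([(u-i["cx"])/f,(v-i["cy"])/f,1])
    return np.array(i["eye"]),d/np.linalg.norm(d)
def plane(i,u,v,z):
    e,d=ray(i,u,v); return e+d*(z-e[2])/d[2]
def tri(*a):   # (info,u,v) ...
    A=np.zeros((3,3));b=np.zeros(3);L=[]
    for i,u,v in a:
        e,d=ray(i,u,v);P=np.eye(3)-np.outer(d,d);A+=P;b+=P@e;L.append((e,d))
    p=np.linalg.solve(A,b)
    return p,[np.linalg.norm(np.cross(p-e,d)) for e,d in L]
def proj(i,p):
    f=192/np.tan(np.radians(i["vertical_fov"]/2))
    c=R.from_euler("xyz",i["rotation"],degrees=True).inv().apply(np.array(p)-i["eye"])
    return i["cx"]+f*c[0]/c[2],i["cy"]+f*c[1]/c[2]
def snap(n,path,box=None,k=None):
    """picture+info saved; box=(u0,v0,u1,v1) crop, enlarged k times"""
    i=ctrl.camera_info(n);im=ctrl.capture(n)
    cv2.imwrite(path.replace('.png','_raw.png'),im[:,:,::-1])
    json.dump({a:np.array(b).tolist() for a,b in i.items()},open(path.replace('.png','.json'),'w'))
    u0,v0,u1,v1=box or (0,0,512,384);k=k or 1.5625
    cv2.imwrite(path,cv2.resize(im[v0:v1,u0:u1,::-1],None,fx=k,fy=k,interpolation=cv2.INTER_CUBIC))
    return i
def load(path): return json.load(open(path.replace('.png','.json')))
def go(target,rpy=None):
    """shift and turn from the measured pose in tool axes"""
    s=ctrl.sense();T=R.from_euler("xyz",s["ee_rot"],degrees=True)
    sh=T.inv().apply(np.array(target)-s["position"])
    w=[0,0,0] if rpy is None else (T.inv()*R.from_euler("xyz",rpy,degrees=True)).as_rotvec(degrees=True)
    return "shift",sh,"turn",np.array(w)
E
python3 - <<'E'
from h import *
t=ctrl.camera_info("top");s=ctrl.camera_info("scene");w=ctrl.camera_info("wrist")
k=1.5625
def T(a,b):return tri((t,a[0]/k,a[1]/k),(s,b[0]/k,b[1]/k))
print("knob",T((518,250),(278,268)))
for n,a,b in[("c1",(275,342),(501,375)),("c2",(350,345),(445,339)),("c3",(440,338),(380,301)),("c4",(529,337),(326,267))]: print(n,T(a,b))
for a in[(261,223),(346,222),(347,309),(260,311)]:print("mat",plane(t,a[0]/k,a[1]/k,.004))
for a,b in[((275,343),(276,375)),((350,344),(335,370)),((440,338),(439,369)),((529,337),(524,368))]:
    p=plane(t,a[0]/k,a[1]/k,.036);q=plane(t,b[0]/k,b[1]/k,.036);print("collar",p,np.degrees(np.arctan2(*(q-p)[1::-1])))
for n,a in[("bottle top",(184,246)),("jar",(617,282)),("ring",(403,253))]:print(n,plane(t,a[0]/k,a[1]/k,{"b":.19,"j":.09,"r":.022}[n[0]]))
print(w); st=ctrl.sense();Rt=R.from_euler("xyz",st["ee_rot"],degrees=True)
print("cam in tool",Rt.inv().apply(w["eye"]-st["position"]),(Rt.inv()*R.from_euler("xyz",w["rotation"],degrees=True)).as_matrix())
E
```

```text
knob (array([ 0.6516, -0.2079,  0.141 ]), [np.float64(0.0012189150757052065), np.float64(0.0012189150757052048)])
c1 (array([0.4785, 0.2537, 0.0367]), [np.float64(0.004487385741970458), np.float64(0.004487385741970557)])
c2 (array([0.4762, 0.1063, 0.03  ]), [np.float64(0.004561373675931183), np.float64(0.004561373675931169)])
c3 (array([ 0.4934, -0.0707,  0.0354]), [np.float64(0.004896693075926834), np.float64(0.00489669307592672)])
c4 (array([ 0.4995, -0.2453,  0.0357]), [np.float64(0.004680437853012404), np.float64(0.004680437853012238)])
mat [0.7291 0.299  0.004 ]
mat [0.7349 0.1227 0.004 ]
mat [0.5537 0.1142 0.004 ]
mat [0.5456 0.2914 0.004 ]
collar [0.4793 0.2502 0.036 ] -175.3750466711959
collar [0.4808 0.1022 0.036 ] 151.82350072142302
collar [ 0.4966 -0.0744  0.036 ] 179.14064419783762
collar [ 0.5026 -0.2488  0.036 ] 170.90552164298902
bottle top [0.6363 0.3826 0.19  ]
jar [ 0.6063 -0.4043  0.09  ]
ring [0.6682 0.0027 0.022 ]
{'vertical_fov': 64.69991375620566, 'cx': 254.31558971660186, 'cy': 193.4186776076541, 'eye': array([0.0868, 0.6736, 0.3725]), 'rotation': array([162.658 ,   0.0538,  76.2063])}
cam in tool [ 0.0763  0.     -0.142 ] [[ 0.     -0.9546 -0.298 ]
 [ 1.     -0.0001  0.0006]
 [-0.0006 -0.298   0.9546]]
```

```bash

python3 -m creep '[{"z":-0.03},{"z":-0.06},{"z":-0.07}]' 1
python3 -m creep '[{"x":-0.0274,"y":-0.0288},{"x":-0.0548,"y":-0.0576},{"x":-0.0822,"y":-0.0864},{"x":-0.1096,"y":-0.1152},{"x":-0.137,"y":-0.144}]'
python3 -m creep '[{"x":-0.0274,"y":-0.0288},{"x":-0.0548,"y":-0.0576},{"x":-0.0822,"y":-0.0864},{"x":-0.1096,"y":-0.1152},{"x":-0.137,"y":-0.144}]'
python3 -m creep '[{"x":-0.0274,"y":-0.0288},{"x":-0.0548,"y":-0.0576},{"x":-0.0822,"y":-0.0864},{"x":-0.1096,"y":-0.1152},{"x":-0.137,"y":-0.144}]'
python3 -m creep '[{"x":-0.0274,"y":-0.0288},{"x":-0.0548,"y":-0.0576},{"x":-0.0822,"y":-0.0864},{"x":-0.1096,"y":-0.1152},{"x":-0.137,"y":-0.144}]'
python3 -m creep '[{"x":-0.0274,"y":-0.0288},{"x":-0.0548,"y":-0.0576},{"x":-0.0822,"y":-0.0864},{"x":-0.1096,"y":-0.1152},{"x":-0.137,"y":-0.144}]'
python3 -m creep '[{"wz":7},{"wz":14},{"wz":21},{"wz":28},{"wz":35}]'
python3 -m creep '[{"wz":7},{"wz":14},{"wz":21},{"wz":28},{"wz":35}]'
python3 -m creep '[{"wz":7},{"wz":14},{"wz":21},{"wz":24},{"wz":24}]'
python3 - <<'E'
from h import *
print(go([.652,-.208,.3],[180,0,72]))
snap("wrist","pics/w1.png")
E
```

```text
('shift', array([-0.6828, -0.7212, -0.0683]), 'turn', array([-0.0612,  0.075 , 94.2036]))validation failed for argument at $[0]...
validation failed for argument at $[0]...
validation failed for argument at $[0]...
validation failed for argument at $[0]...
validation failed for argument at $[0]...
validation failed for argument at $[0]...
validation failed for argument at $[0]...
validation failed for argument at $[0]...
validation failed for argument at $[0]...
```

View pics/w1.png

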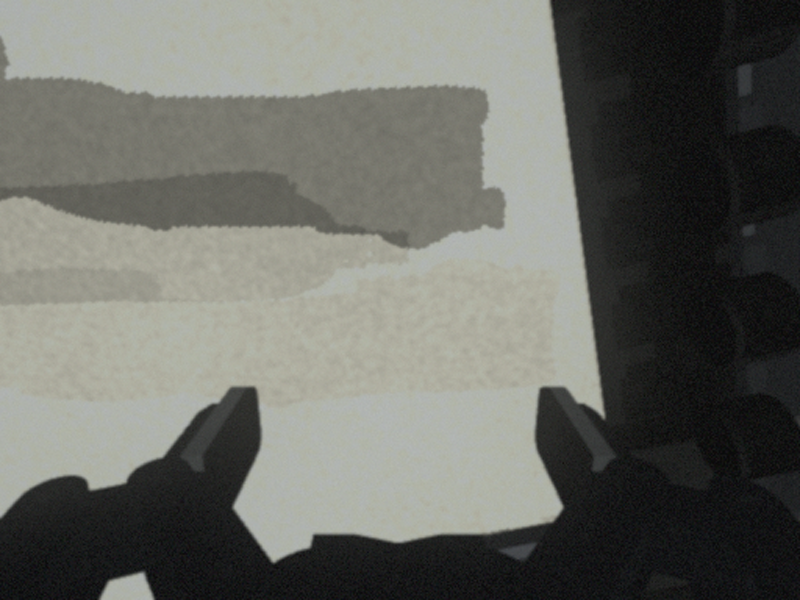

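The rows were refused, so the arm hasn't moved. The picture shows only bare cabinet top between the open fingers at (250,390) and (550,390). A row may need all six numbers, so I'll test that.

```bash

python3 -m creep '[{"x":0,"y":0,"z":-0.03,"wx":0,"wy":0,"wz":0},{"x":0,"y":0,"z":-0.06,"wx":0,"wy":0,"wz":0},{"x":0,"y":0,"z":-0.07,"wx":0,"wy":0,"wz":0}]' 1
```

```text
t: 0.4
position: [0.1613, 0.6567, 0.3053]
ee_rot: [179.7, -0.0, 166.2]
ft_force: [0.9, 0.5, 1.0]
grip_width: 0.0854
gripper_force: 0.0
```

```bash

python3 -m creep '[{"x":-0.137,"y":-0.144,"z":0,"wx":0,"wy":0,"wz":0},{"x":-0.137,"y":-0.144,"z":0,"wx":0,"wy":0,"wz":0},{"x":-0.137,"y":-0.144,"z":0,"wx":0,"wy":0,"wz":0},{"x":-0.137,"y":-0.144,"z":0,"wx":0,"wy":0,"wz":0},{"x":-0.137,"y":-0.144,"z":0,"wx":0,"wy":0,"wz":0}]' | grep pos
python3 -m creep '[{"x":-0.137,"y":-0.144,"z":0,"wx":0,"wy":0,"wz":0},{"x":-0.137,"y":-0.144,"z":0,"wx":0,"wy":0,"wz":0},{"x":-0.137,"y":-0.144,"z":0,"wx":0,"wy":0,"wz":0},{"x":-0.137,"y":-0.144,"z":0,"wx":0,"wy":0,"wz":0},{"x":-0.137,"y":-0.144,"z":0,"wx":0,"wy":0,"wz":0}]' | grep pos
python3 -m creep '[{"x":-0.137,"y":-0.144,"z":0,"wx":0,"wy":0,"wz":0},{"x":-0.137,"y":-0.144,"z":0,"wx":0,"wy":0,"wz":0},{"x":-0.137,"y":-0.144,"z":0,"wx":0,"wy":0,"wz":0},{"x":-0.137,"y":-0.144,"z":0,"wx":0,"wy":0,"wz":0},{"x":-0.137,"y":-0.144,"z":0,"wx":0,"wy":0,"wz":0}]' | grep pos
python3 -m creep '[{"x":-0.137,"y":-0.144,"z":0,"wx":0,"wy":0,"wz":0},{"x":-0.137,"y":-0.144,"z":0,"wx":0,"wy":0,"wz":0},{"x":-0.137,"y":-0.144,"z":0,"wx":0,"wy":0,"wz":0},{"x":-0.137,"y":-0.144,"z":0,"wx":0,"wy":0,"wz":0},{"x":-0.137,"y":-0.144,"z":0,"wx":0,"wy":0,"wz":0}]' | grep pos
python3 -m creep '[{"x":-0.137,"y":-0.144,"z":0,"wx":0,"wy":0,"wz":0},{"x":-0.137,"y":-0.144,"z":0,"wx":0,"wy":0,"wz":0},{"x":-0.137,"y":-0.144,"z":0,"wx":0,"wy":0,"wz":0},{"x":-0.137,"y":-0.144,"z":0,"wx":0,"wy":0,"wz":0},{"x":-0.137,"y":-0.144,"z":0,"wx":0,"wy":0,"wz":0}]' | grep pos
python3 -m creep '[{"x":0,"y":0,"z":0,"wx":0,"wy":0,"wz":35},{"x":0,"y":0,"z":0,"wx":0,"wy":0,"wz":35},{"x":0,"y":0,"z":0,"wx":0,"wy":0,"wz":35},{"x":0,"y":0,"z":0,"wx":0,"wy":0,"wz":35},{"x":0,"y":0,"z":0,"wx":0,"wy":0,"wz":35}]' | grep rot
python3 -m creep '[{"x":0,"y":0,"z":0,"wx":0,"wy":0,"wz":35},{"x":0,"y":0,"z":0,"wx":0,"wy":0,"wz":35},{"x":0,"y":0,"z":0,"wx":0,"wy":0,"wz":35},{"x":0,"y":0,"z":0,"wx":0,"wy":0,"wz":35},{"x":0,"y":0,"z":0,"wx":0,"wy":0,"wz":35}]' | grep rot
python3 -m creep '[{"x":0,"y":0,"z":0,"wx":0,"wy":0,"wz":24},{"x":0,"y":0,"z":0,"wx":0,"wy":0,"wz":24},{"x":0,"y":0,"z":0,"wx":0,"wy":0,"wz":24},{"x":0,"y":0,"z":0,"wx":0,"wy":0,"wz":24},{"x":0,"y":0,"z":0,"wx":0,"wy":0,"wz":24}]'
python3 - <<'E'
from h import *
print(go([.652,-.208,.3],[180,0,72]))
snap("wrist","pics/w2.png")
E
```

```text
position: [0.2614, 0.4797, 0.3012]
position: [0.3597, 0.3071, 0.3014]
position: [0.4581, 0.1346, 0.3015]
position: [0.5567, -0.0381, 0.3012]
position: [0.6551, -0.2105, 0.3007]
ee_rot: [-180.0, -0.0, 130.8]
ee_rot: [-180.0, -0.0, 95.8]
t: 3.73
position: [0.6545, -0.2067, 0.3007]
ee_rot: [-179.9, 0.0, 72.1]
ft_force: [-0.0, 0.2, 0.1]
grip_width: 0.0854
gripper_force: 0.0
('shift', array([-0.002 , -0.002 ,  0.0007]), 'turn', array([-0.0504,  0.0171,  0.0955]))
```

View pics/w2.png

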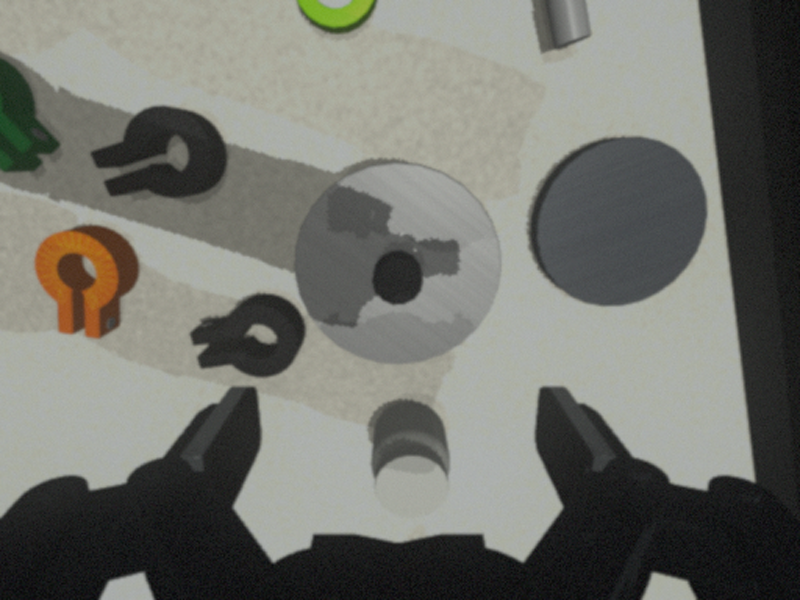

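The wrist view shows the knob top at (397,277) and the lid disc centred at (398,263), with collar3, collar4 and the orange look-alike to the left.

```bash
python3 - <<'E'
from h import *
t=ctrl.camera_info("top");s=ctrl.camera_info("scene");w=load("pics/w2.png");k=1.5625
print(tri((t,518/k,250/k),(s,278/k,266/k),(w,397/k,277/k)))
print(tri((t,518/k,250/k),(w,397/k,277/k)))
# lid disc by Ellipse: flange top z=.110
print(plane(w,398/k,263/k,.110),plane(w,397/k,277/k,.144))
p=plane(w,397/k,277/k,.143); print(go([p[0],p[1],.145],[180,0,72]))
E
```

```text
(array([ 0.6521, -0.2066,  0.1464]), [np.float64(0.0015608492599113997), np.float64(0.0014685435813360148), np.float64(0.0023067951087609177)])
(array([ 0.6536, -0.2091,  0.1354]), [np.float64(0.0007129094015842086), np.float64(0.0007129094015842236)])
[ 0.6553 -0.2049  0.11  ] [ 0.6541 -0.2063  0.144 ]
('shift', array([ 0.0002, -0.0004,  0.1558]), 'turn', array([-0.042 ,  0.0187,  0.2812]))
```

```bash

python3 -m creep '[{"x":0,"y":0,"z":0.04,"wx":0,"wy":0,"wz":0},{"x":0,"y":0,"z":0.08,"wx":0,"wy":0,"wz":0},{"x":0,"y":0,"z":0.115,"wx":0,"wy":0,"wz":0},{"x":0,"y":0,"z":0.14,"wx":0,"wy":0,"wz":0},{"x":0,"y":0,"z":0.14,"wx":0,"wy":0,"wz":0}]' 
python3 -m creep '[{"x":0,"y":0,"z":0.01,"wx":0,"wy":0,"wz":0},{"x":0,"y":0,"z":0.02,"wx":0,"wy":0,"wz":0},{"x":0,"y":0,"z":0.03,"wx":0,"wy":0,"wz":0},{"x":0,"y":0,"z":0.038,"wx":0,"wy":0,"wz":0},{"x":0,"y":0,"z":0.043,"wx":0,"wy":0,"wz":0}]' 
python3 -m creep '[{"x":0,"y":0,"z":0,"wx":0,"wy":0,"wz":0},{"x":0,"y":0,"z":0,"wx":0,"wy":0,"wz":0},{"x":0,"y":0,"z":0,"wx":0,"wy":0,"wz":0},{"x":0,"y":0,"z":0,"wx":0,"wy":0,"wz":0},{"x":0,"y":0,"z":0,"wx":0,"wy":0,"wz":0}]' 0
python3 -m creep '[{"x":0,"y":0,"z":0,"wx":0,"wy":0,"wz":0},{"x":0,"y":0,"z":0,"wx":0,"wy":0,"wz":0},{"x":0,"y":0,"z":0,"wx":0,"wy":0,"wz":0},{"x":0,"y":0,"z":0,"wx":0,"wy":0,"wz":0},{"x":0,"y":0,"z":0,"wx":0,"wy":0,"wz":0}]'
```

```text
t: 4.2
position: [0.652, -0.2051, 0.1556]
ee_rot: [-179.5, -0.0, 72.3]
ft_force: [-0.8, 0.1, -0.7]
grip_width: 0.085
gripper_force: 0.0
t: 4.62
position: [0.6545, -0.207, 0.1178]
ee_rot: [180.0, -0.0, 72.2]
ft_force: [0.1, 0.4, 0.2]
grip_width: 0.0857
gripper_force: 0.0
t: 5.03
position: [0.6548, -0.2073, 0.1192]
ee_rot: [179.9, -0.0, 72.2]
ft_force: [0.0, 0.7, 2.1]
grip_width: 0.0321
gripper_force: 59.6
t: 5.45
position: [0.6548, -0.2073, 0.1192]
ee_rot: [179.9, -0.0, 72.2]
ft_force: [0.4, 0.4, 5.3]
grip_width: 0.0319
gripper_force: 59.8
```

```bash

python3 -m creep '[{"x":0,"y":0,"z":-0.005,"wx":0,"wy":0,"wz":0},{"x":0,"y":0,"z":-0.015,"wx":0,"wy":0,"wz":0},{"x":0,"y":0,"z":-0.03,"wx":0,"wy":0,"wz":0},{"x":0,"y":0,"z":-0.055,"wx":0,"wy":0,"wz":0},{"x":0,"y":0,"z":-0.085,"wx":0,"wy":0,"wz":0}]' 
python3 -m creep '[{"x":0,"y":0,"z":-0.03,"wx":0,"wy":0,"wz":0},{"x":0,"y":0,"z":-0.05,"wx":0,"wy":0,"wz":0},{"x":0.01,"y":-0.004,"z":-0.06,"wx":0,"wy":0,"wz":0},{"x":0.03,"y":-0.011,"z":-0.06,"wx":0,"wy":0,"wz":0},{"x":0.06,"y":-0.022,"z":-0.06,"wx":0,"wy":0,"wz":0}]' 
python3 -m creep '[{"x":0.03,"y":-0.011,"z":0,"wx":0,"wy":0,"wz":0},{"x":0.06,"y":-0.022,"z":0,"wx":0,"wy":0,"wz":0},{"x":0.09,"y":-0.032,"z":0,"wx":0,"wy":0,"wz":0},{"x":0.12,"y":-0.043,"z":0,"wx":0,"wy":0,"wz":0},{"x":0.15,"y":-0.054,"z":0,"wx":0,"wy":0,"wz":0}]' 
python3 -m creep '[{"x":0.03,"y":-0.011,"z":0,"wx":0,"wy":0,"wz":0},{"x":0.06,"y":-0.022,"z":0,"wx":0,"wy":0,"wz":0},{"x":0.09,"y":-0.032,"z":0,"wx":0,"wy":0,"wz":0},{"x":0.12,"y":-0.043,"z":0,"wx":0,"wy":0,"wz":0},{"x":0.14,"y":-0.05,"z":0,"wx":0,"wy":0,"wz":0}]' 
python3 - <<'E'
from h import *
print(go([.641,.207,.027],[180,0,72]))
E
```

```text
t: 5.87
position: [0.6536, -0.2065, 0.2033]
ee_rot: [-179.8, 0.0, 72.2]
ft_force: [0.3, 1.1, -1.1]
grip_width: 0.0323
gripper_force: 59.7
t: 6.28
position: [0.6511, -0.1451, 0.2641]
ee_rot: [179.9, 0.1, 72.0]
ft_force: [0.3, 0.3, -2.2]
grip_width: 0.0322
gripper_force: 59.8
t: 6.7
position: [0.6454, 0.0188, 0.2628]
ee_rot: [-179.9, -0.0, 72.2]
ft_force: [0.4, 0.2, -1.4]
grip_width: 0.0324
gripper_force: 59.8
t: 7.12
position: [0.6401, 0.1699, 0.2623]
ee_rot: [-179.9, -0.1, 72.4]
ft_force: [0.5, -0.4, -2.0]
grip_width: 0.032
gripper_force: 59.8
('shift', array([ 0.0354, -0.0097,  0.2354]), 'turn', array([-0.1402, -0.0527,  0.4243]))
```

```bash

python3 -m creep '[{"x":0.025,"y":-0.006,"z":0.02,"wx":0,"wy":0,"wz":0},{"x":0.035,"y":-0.01,"z":0.055,"wx":0,"wy":0,"wz":0},{"x":0.035,"y":-0.01,"z":0.095,"wx":0,"wy":0,"wz":0},{"x":0.035,"y":-0.01,"z":0.13,"wx":0,"wy":0,"wz":0},{"x":0.035,"y":-0.01,"z":0.16,"wx":0,"wy":0,"wz":0}]' 
python3 -m creep '[{"x":0,"y":0,"z":0.02,"wx":0,"wy":0,"wz":0},{"x":0,"y":0,"z":0.035,"wx":0,"wy":0,"wz":0},{"x":0,"y":0,"z":0.05,"wx":0,"wy":0,"wz":0},{"x":0,"y":0,"z":0.06,"wx":0,"wy":0,"wz":0},{"x":0,"y":0,"z":0.065,"wx":0,"wy":0,"wz":0}]' 
python3 -m creep '[{"x":0,"y":0,"z":0.003,"wx":0,"wy":0,"wz":0},{"x":0,"y":0,"z":0.006,"wx":0,"wy":0,"wz":0},{"x":0,"y":0,"z":0.008,"wx":0,"wy":0,"wz":0},{"x":0,"y":0,"z":0.0085,"wx":0,"wy":0,"wz":0},{"x":0,"y":0,"z":0.0085,"wx":0,"wy":0,"wz":0}]' 
```

```text
t: 7.53
position: [0.6405, 0.2025, 0.1002]
ee_rot: [-179.8, 0.1, 72.3]
ft_force: [0.2, 0.6, -1.9]
grip_width: 0.0323
gripper_force: 59.9
t: 7.95
position: [0.6412, 0.2017, 0.0365]
ee_rot: [-179.9, 0.1, 72.2]
ft_force: [-1.1, 0.6, -1.8]
grip_width: 0.0323
gripper_force: 59.8
t: 8.37
position: [0.6429, 0.2012, 0.0302]
ee_rot: [180.0, -0.0, 72.2]
ft_force: [-0.2, 0.3, -2.3]
grip_width: 0.0321
gripper_force: 59.8
```

```bash

python3 -m creep '[{"x":0,"y":0,"z":0.001,"wx":0,"wy":0,"wz":0},{"x":0,"y":0,"z":0.002,"wx":0,"wy":0,"wz":0},{"x":0,"y":0,"z":0.003,"wx":0,"wy":0,"wz":0},{"x":0,"y":0,"z":0.003,"wx":0,"wy":0,"wz":0},{"x":0,"y":0,"z":0.003,"wx":0,"wy":0,"wz":0}]'
python3 -m creep '[{"x":0,"y":0,"z":0,"wx":0,"wy":0,"wz":0},{"x":0,"y":0,"z":0,"wx":0,"wy":0,"wz":0},{"x":0,"y":0,"z":0,"wx":0,"wy":0,"wz":0},{"x":0,"y":0,"z":0,"wx":0,"wy":0,"wz":0},{"x":0,"y":0,"z":0,"wx":0,"wy":0,"wz":0}]' 1
python3 -m creep '[{"x":0,"y":0,"z":0,"wx":0,"wy":0,"wz":0},{"x":0,"y":0,"z":0,"wx":0,"wy":0,"wz":0},{"x":0,"y":0,"z":0,"wx":0,"wy":0,"wz":0},{"x":0,"y":0,"z":-0.02,"wx":0,"wy":0,"wz":0},{"x":0,"y":0,"z":-0.05,"wx":0,"wy":0,"wz":0}]'
python3 -m creep '[{"x":0,"y":0,"z":-0.04,"wx":0,"wy":0,"wz":0},{"x":0,"y":0,"z":-0.08,"wx":0,"wy":0,"wz":0},{"x":0,"y":0,"z":-0.12,"wx":0,"wy":0,"wz":0},{"x":0,"y":0,"z":-0.16,"wx":0,"wy":0,"wz":0},{"x":0,"y":0,"z":-0.2,"wx":0,"wy":0,"wz":0}]'
python3 - <<'E'
from h import *
print(go([.654,-.207,.3],[180,0,72]))
E
```

```text
t: 8.78
position: [0.6428, 0.2012, 0.0272]
ee_rot: [180.0, -0.0, 72.2]
ft_force: [-1.1, -0.8, 2.9]
grip_width: 0.0324
gripper_force: 60.4
t: 9.2
position: [0.6427, 0.201, 0.0268]
ee_rot: [180.0, 0.0, 72.2]
ft_force: [-0.3, 0.3, -0.3]
grip_width: 0.0854
gripper_force: 0.0
t: 9.62
position: [0.6407, 0.201, 0.0745]
ee_rot: [-179.7, 0.2, 72.2]
ft_force: [-0.1, -0.5, 0.1]
grip_width: 0.0855
gripper_force: 0.0
t: 10.03
position: [0.6423, 0.2009, 0.279]
ee_rot: [180.0, 0.0, 72.2]
ft_force: [1.5, 0.1, 0.1]
grip_width: 0.0854
gripper_force: 0.0
('shift', array([-0.3847,  0.1359, -0.021 ]), 'turn', array([0.0113, 0.0063, 0.1863]))
```

```bash

python3 -m creep '[{"x":-0.038,"y":0.0135,"z":0,"wx":0,"wy":0,"wz":0},{"x":-0.076,"y":0.027,"z":0,"wx":0,"wy":0,"wz":0},{"x":-0.114,"y":0.04,"z":0,"wx":0,"wy":0,"wz":0},{"x":-0.152,"y":0.054,"z":0,"wx":0,"wy":0,"wz":0},{"x":-0.19,"y":0.067,"z":0,"wx":0,"wy":0,"wz":0}]' | grep pos
python3 -m creep '[{"x":-0.038,"y":0.0135,"z":0,"wx":0,"wy":0,"wz":0},{"x":-0.076,"y":0.027,"z":0,"wx":0,"wy":0,"wz":0},{"x":-0.11,"y":0.04,"z":0,"wx":0,"wy":0,"wz":0},{"x":-0.135,"y":0.049,"z":0,"wx":0,"wy":0,"wz":0},{"x":-0.135,"y":0.049,"z":0,"wx":0,"wy":0,"wz":0}]' 
python3 - <<'E'
from h import *
snap("wrist","pics/w3.png")
E
python3 -m creep '[{"x":-0.02,"y":0.007,"z":0.02,"wx":0,"wy":0,"wz":0},{"x":-0.04,"y":0.014,"z":0.05,"wx":0,"wy":0,"wz":0},{"x":-0.06,"y":0.021,"z":0.08,"wx":0,"wy":0,"wz":0},{"x":-0.06,"y":0.021,"z":0.08,"wx":0,"wy":0,"wz":0},{"x":-0.06,"y":0.021,"z":0.08,"wx":0,"wy":0,"wz":0}]' 
python3 - <<'E'
from h import *
snap("wrist","pics/w4.png")
a=cv2.imread("pics/w3_raw.png")[40:340,100:500];b=cv2.imread("pics/w4_raw.png")[40:340,100:500]
cv2.imwrite("pics/p34.png",cv2.resize(np.hstack([a,b]),None,fx=1,fy=1))
E
```

```text
position: [0.6481, -0.002, 0.277]
t: 10.87
position: [0.652, -0.1519, 0.2774]
ee_rot: [179.9, 0.2, 71.7]
ft_force: [-0.8, 0.2, -0.4]
grip_width: 0.0854
gripper_force: 0.0
t: 11.33
position: [0.6546, -0.207, 0.195]
ee_rot: [-179.8, -0.0, 72.1]
ft_force: [0.1, -0.2, 1.1]
grip_width: 0.0856
gripper_force: 0.0
```

View pics/p34.png

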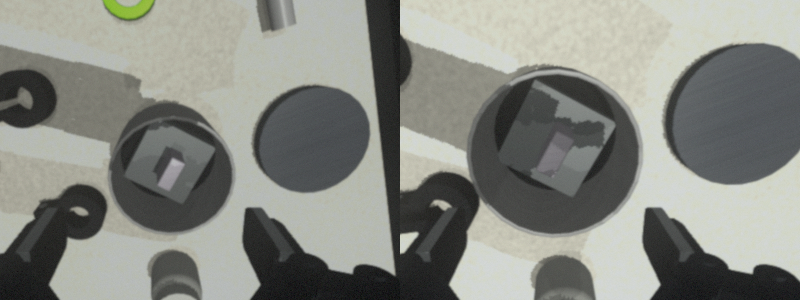

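The open canister shows the square insert with the gauge's handle standing in it. The handle is at pair-view (170,173) on the left and (556,151) on the right; I'll enlarge both.

```bash
python3 - <<'E'
import cv2,numpy as np
a=cv2.imread("pics/w3_raw.png")[170:250,230:310];b=cv2.imread("pics/w4_raw.png")[150:230,216:296]
cv2.imwrite("pics/z34.png",cv2.resize(np.hstack([a,b]),None,fx=5,fy=5,interpolation=cv2.INTER_CUBIC))
E
```

```text
(no output)
```

View pics/z34.png

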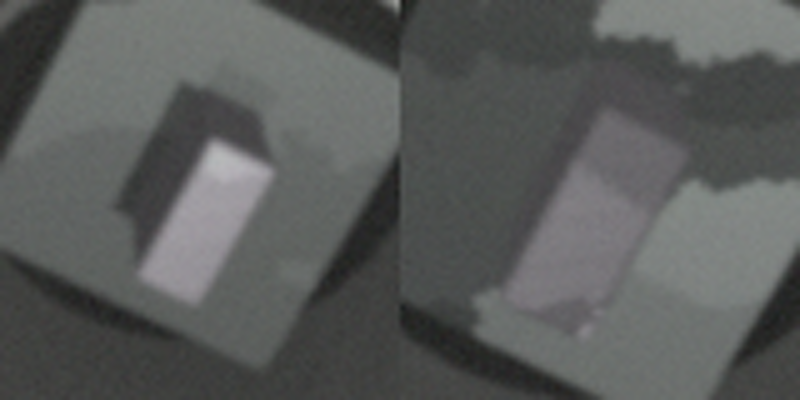

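The handle's top face is clear in both enlargements. Its corners are (212,137), (275,173), (200,305), (137,270) on the left and (605,105), (690,152), (583,335), (505,295) on the right.

```bash
python3 - <<'E'
from h import *
A=load("pics/w3.png");B=load("pics/w4.png")
a=np.array([(212,137),(275,173),(200,305),(137,270)])/5+[230,170]
b=(np.array([(605,105),(690,152),(583,335),(505,295)])-[400,0])/5+[216,150]
P=[tri((A,*u),(B,*v)) for u,v in zip(a,b)]
for p in P:print(p)
for n,I,q in(("A",A,a),("B",B,b)):
    Q=np.array([plane(I,*u,.09) for u in q]);l=(Q[0]+Q[1]-Q[2]-Q[3])/2
    print(n,Q.mean(0),"len",np.linalg.norm(l),"wid",np.linalg.norm(Q[1]-Q[0]),"yaw long",np.degrees(np.arctan2(l[1],l[0])), "w", np.degrees(np.arctan2(*(Q[1]-Q[0]+Q[2]-Q[3])[1::-1])))
s=ctrl.sense();print(s["position"],s["ee_rot"],s["q"])
E
```

```text
(array([ 0.6614, -0.1913,  0.0823]), [np.float64(2.6168919446915164e-05), np.float64(2.6168919446885535e-05)])
(array([ 0.673 , -0.2019,  0.0894]), [np.float64(0.00010047318837191979), np.float64(0.00010047318837190951)])
(array([ 0.647 , -0.2247,  0.0975]), [np.float64(0.00028376522038868376), np.float64(0.00028376522038875857)])
(array([ 0.633 , -0.2211,  0.0751]), [np.float64(0.0004601967398306182), np.float64(0.00046019673983075765)])
A [ 0.6541 -0.2082  0.09  ] len 0.037106315010760546 wid 0.01707995507346415 yaw long 44.58355483488498 w -49.21607119122245
B [ 0.654  -0.2088  0.09  ] len 0.037795819333678475 wid 0.01646214052438898 yaw long 44.27308626833516 w -46.995494397699225
[ 0.6556 -0.2063  0.1966] [-179.9466   -0.0295   72.2268] [ -8.3705  41.8505  42.2054  83.7521 -29.4462  65.8422  20.9351]
```

```bash

python3 -m creep '[{"x":0,"y":0,"z":0,"wx":0,"wy":0,"wz":7},{"x":0,"y":0,"z":0,"wx":0,"wy":0,"wz":14},{"x":0,"y":0,"z":0,"wx":0,"wy":0,"wz":21},{"x":0,"y":0,"z":0,"wx":0,"wy":0,"wz":29},{"x":0,"y":0,"z":0,"wx":0,"wy":0,"wz":29.2}]' 0.6
python3 -m creep '[{"x":0,"y":0,"z":0,"wx":0,"wy":0,"wz":0},{"x":0,"y":0,"z":0,"wx":0,"wy":0,"wz":0}]'
python3 - <<'E'
from h import *
print(ctrl.sense()["q"]);print(go([.654,-.2085,.053],[180,0,43]))
E
```

```text
t: 11.8
position: [0.6568, -0.2053, 0.1982]
ee_rot: [179.9, -0.1, 42.8]
ft_force: [0.1, -0.4, -0.5]
grip_width: 0.0513
gripper_force: 0.0
t: 11.97
position: [0.6561, -0.2063, 0.1976]
ee_rot: [180.0, -0.0, 43.3]
ft_force: [-0.2, -0.4, -0.2]
grip_width: 0.0508
gripper_force: 0.0
[-11.5764  44.3672  50.063   83.8533 -35.2893  68.2504  -3.1095]
('shift', array([-0.0031,  0.    ,  0.1446]), 'turn', array([ 0.0464, -0.0454,  0.3157]))
```

```bash

python3 -m creep '[{"x":-0.003,"y":0,"z":0.03,"wx":0,"wy":0,"wz":0.2},{"x":-0.003,"y":0,"z":0.06,"wx":0,"wy":0,"wz":0.2},{"x":-0.003,"y":0,"z":0.085,"wx":0,"wy":0,"wz":0.2},{"x":-0.003,"y":0,"z":0.1,"wx":0,"wy":0,"wz":0.2},{"x":-0.003,"y":0,"z":0.1,"wx":0,"wy":0,"wz":0.2}]'
python3 -m creep '[{"x":0,"y":0,"z":0.012,"wx":0,"wy":0,"wz":0},{"x":0,"y":0,"z":0.024,"wx":0,"wy":0,"wz":0},{"x":0,"y":0,"z":0.034,"wx":0,"wy":0,"wz":0},{"x":0,"y":0,"z":0.043,"wx":0,"wy":0,"wz":0},{"x":0,"y":0,"z":0.044,"wx":0,"wy":0,"wz":0}]'
python3 -m creep '[{"x":0,"y":0,"z":0,"wx":0,"wy":0,"wz":0},{"x":0,"y":0,"z":0,"wx":0,"wy":0,"wz":0},{"x":0,"y":0,"z":0,"wx":0,"wy":0,"wz":0},{"x":0,"y":0,"z":0,"wx":0,"wy":0,"wz":0},{"x":0,"y":0,"z":0,"wx":0,"wy":0,"wz":0}]' 0
python3 -m creep '[{"x":0,"y":0,"z":0,"wx":0,"wy":0,"wz":0},{"x":0,"y":0,"z":0,"wx":0,"wy":0,"wz":0},{"x":0,"y":0,"z":0,"wx":0,"wy":0,"wz":0},{"x":0,"y":0,"z":0,"wx":0,"wy":0,"wz":0},{"x":0,"y":0,"z":0,"wx":0,"wy":0,"wz":0}]'
```

```text
t: 12.38
position: [0.6519, -0.2078, 0.0936]
ee_rot: [-179.7, 0.1, 43.0]
ft_force: [-0.3, 1.3, -0.4]
grip_width: 0.0509
gripper_force: 0.0
t: 12.8
position: [0.6526, -0.2088, 0.051]
ee_rot: [-179.9, 0.0, 42.8]
ft_force: [-0.1, 1.1, -0.5]
grip_width: 0.051
gripper_force: 0.0
t: 13.22
position: [0.6536, -0.2097, 0.0535]
ee_rot: [179.9, -0.0, 42.8]
ft_force: [0.1, -0.1, 3.4]
grip_width: 0.0173
gripper_force: 58.8
t: 13.63
position: [0.6536, -0.2097, 0.0535]
ee_rot: [179.9, -0.0, 42.8]
ft_force: [0.1, -0.4, 5.6]
grip_width: 0.0175
gripper_force: 58.9
```

```bash

python3 -m creep '[{"x":0,"y":0,"z":-0.005,"wx":0,"wy":0,"wz":0},{"x":0,"y":0,"z":-0.02,"wx":0,"wy":0,"wz":0},{"x":0,"y":0,"z":-0.045,"wx":0,"wy":0,"wz":0},{"x":0,"y":0,"z":-0.075,"wx":0,"wy":0,"wz":0},{"x":0,"y":0,"z":-0.105,"wx":0,"wy":0,"wz":0}]'
python3 -m creep '[{"x":0,"y":0,"z":-0.035,"wx":0,"wy":0,"wz":0},{"x":0,"y":0,"z":-0.065,"wx":0,"wy":0,"wz":0},{"x":0,"y":0,"z":-0.08,"wx":0,"wy":0,"wz":0},{"x":0,"y":0,"z":-0.085,"wx":0,"wy":0,"wz":0},{"x":0,"y":0,"z":-0.085,"wx":0,"wy":0,"wz":0}]'
python3 -m creep '[{"x":0.01,"y":-0.032,"z":0,"wx":0,"wy":0,"wz":0},{"x":0.02,"y":-0.065,"z":0,"wx":0,"wy":0,"wz":0},{"x":0.03,"y":-0.097,"z":0,"wx":0,"wy":0,"wz":0},{"x":0.04,"y":-0.13,"z":0,"wx":0,"wy":0,"wz":0},{"x":0.0507,"y":-0.162,"z":0,"wx":0,"wy":0,"wz":0}]'
python3 -m creep '[{"x":0.01,"y":-0.032,"z":0,"wx":0,"wy":0,"wz":0},{"x":0.02,"y":-0.065,"z":0,"wx":0,"wy":0,"wz":0},{"x":0.03,"y":-0.097,"z":0,"wx":0,"wy":0,"wz":0},{"x":0.04,"y":-0.13,"z":0,"wx":0,"wy":0,"wz":0},{"x":0.0507,"y":-0.162,"z":0,"wx":0,"wy":0,"wz":0}]' | grep pos
python3 -m creep '[{"x":0.01,"y":-0.032,"z":0,"wx":0,"wy":0,"wz":0},{"x":0.02,"y":-0.065,"z":0,"wx":0,"wy":0,"wz":0},{"x":0.03,"y":-0.097,"z":0,"wx":0,"wy":0,"wz":0},{"x":0.04,"y":-0.13,"z":0,"wx":0,"wy":0,"wz":0},{"x":0.0507,"y":-0.162,"z":0,"wx":0,"wy":0,"wz":0}]' | grep pos
python3 -m creep '[{"x":0,"y":0,"z":0,"wx":0,"wy":0,"wz":-7},{"x":0,"y":0,"z":0,"wx":0,"wy":0,"wz":-14},{"x":0,"y":0,"z":0,"wx":0,"wy":0,"wz":-21},{"x":0,"y":0,"z":0,"wx":0,"wy":0,"wz":-28},{"x":0,"y":0,"z":0,"wx":0,"wy":0,"wz":-35}]' | grep rot
python3 -m creep '[{"x":0,"y":0,"z":0,"wx":0,"wy":0,"wz":-7},{"x":0,"y":0,"z":0,"wx":0,"wy":0,"wz":-14},{"x":0,"y":0,"z":0,"wx":0,"wy":0,"wz":-21},{"x":0,"y":0,"z":0,"wx":0,"wy":0,"wz":-28},{"x":0,"y":0,"z":0,"wx":0,"wy":0,"wz":-35}]' | grep rot
python3 -m creep '[{"x":0,"y":0,"z":0,"wx":0,"wy":0,"wz":-7},{"x":0,"y":0,"z":0,"wx":0,"wy":0,"wz":-14},{"x":0,"y":0,"z":0,"wx":0,"wy":0,"wz":-21},{"x":0,"y":0,"z":0,"wx":0,"wy":0,"wz":-28},{"x":0,"y":0,"z":0,"wx":0,"wy":0,"wz":-35}]' | grep rot
python3 -m creep '[{"x":0,"y":0,"z":0,"wx":0,"wy":0,"wz":-7},{"x":0,"y":0,"z":0,"wx":0,"wy":0,"wz":-14},{"x":0,"y":0,"z":0,"wx":0,"wy":0,"wz":-21},{"x":0,"y":0,"z":0,"wx":0,"wy":0,"wz":-28},{"x":0,"y":0,"z":0,"wx":0,"wy":0,"wz":-35}]'
python3 -c "
from h import *
print(ctrl.sense()['q']);snap('wrist','pics/w5.png')"
```

```text
t: 14.05
position: [0.6527, -0.2093, 0.1595]
ee_rot: [-180.0, 0.1, 42.8]
ft_force: [0.2, 0.0, -1.3]
grip_width: 0.0173
gripper_force: 58.5
t: 14.47
position: [0.6534, -0.2097, 0.2446]
ee_rot: [179.9, -0.1, 42.8]
ft_force: [-0.9, -0.0, -2.1]
grip_width: 0.0172
gripper_force: 58.5
t: 14.88
position: [0.5784, -0.0544, 0.2411]
ee_rot: [-179.9, 0.1, 42.8]
ft_force: [1.1, 1.2, -1.4]
grip_width: 0.0171
gripper_force: 58.9
position: [0.5054, 0.0987, 0.2414]
position: [0.4324, 0.2518, 0.2416]
ee_rot: [-179.9, 0.1, 78.2]
ee_rot: [-179.9, 0.0, 113.2]
ee_rot: [-179.8, -0.1, 148.2]
t: 17.38
position: [0.4335, 0.2501, 0.2414]
ee_rot: [-179.9, -0.1, -176.8]
ft_force: [-0.7, -0.1, -0.7]
grip_width: 0.0174
gripper_force: 58.8
[-53.4732  19.0715  24.7358 107.7776  -9.546   55.3345  68.7123]
```

View pics/w5.png

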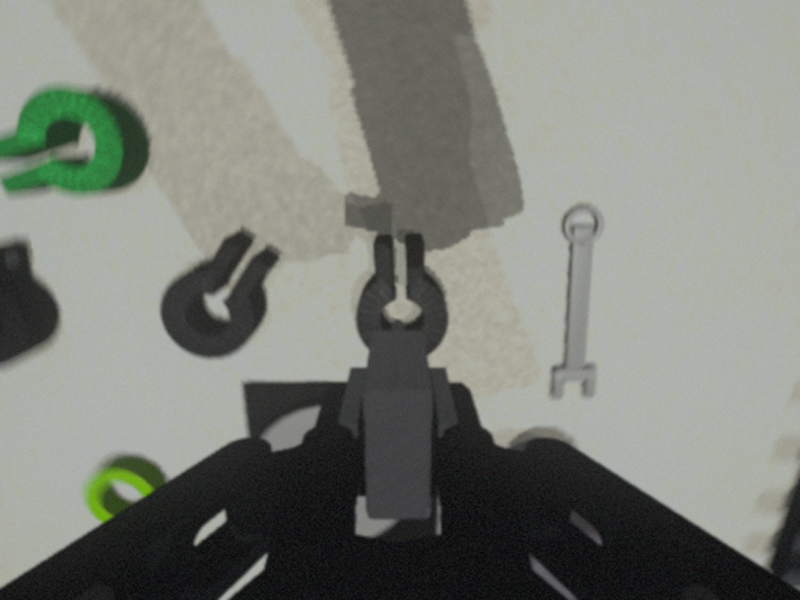

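The gauge hangs in the fingers at (400,430). Collar1 stands upright ahead of it, with its gap running from (401,240) to (402,295). Collar2 is at (215,305) with its lugs towards (260,245). I'll enlarge both.

```bash
python3 - <<'E'
import cv2,numpy as np
m=cv2.imread("pics/w5_raw.png");a=m[140:225,216:301];b=m[140:225,97:182]
o=cv2.resize(np.hstack([a,b]),None,fx=4.7,fy=4.7,interpolation=cv2.INTER_CUBIC)
cv2.imwrite("pics/z5.png",np.clip(o*2.0,0,255).astype(np.uint8))
E
```

```text
(no output)
```

View pics/z5.png

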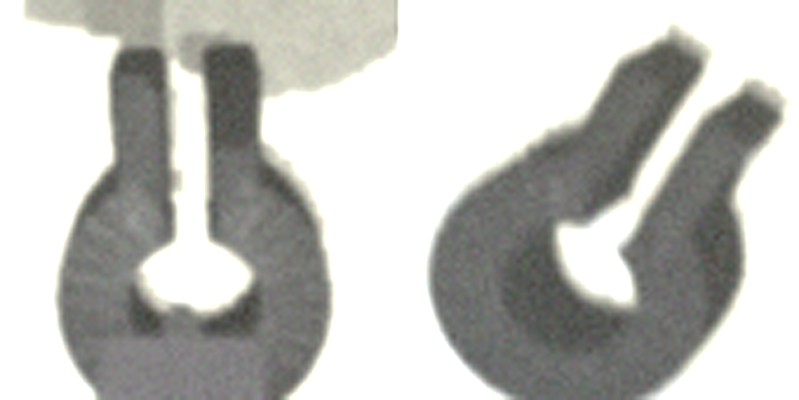

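In the enlargement, collar1's gap midline runs from about (188,72) at the lug-end top edge to (191,225) near the bore. Collar2's gap runs diagonally on the right, and I'll measure it when nearer.

```bash
python3 - <<'E'
from h import *
I=load("pics/w5.png")
f=lambda u,v:plane(I,u/4.7+216,v/4.7+140,.036)
for n,q in dict(end=(188,72),inner=(191.5,225),Lout=(112,110),Rout=(262,110),ringL=(57,295),ringR=(331,295),gl=(168,110),gr=(207,110)).items():print(n,f(*q))
a,b=f(188,72),f(191.5,225);print("yaw",np.degrees(np.arctan2(*(a-b)[1::-1])))
# c2
g=lambda u,v:plane(I,(u-400)/4.7+97,v/4.7+140,.036)
for q in((630,190),(690,80),(625,240),(700,120)):print(g(*q))
# gauge top seen: check its yaw/centre z in hand
s=ctrl.sense();print(s["position"],s["ee_rot"])
E
```

```text
end [0.4191 0.2512 0.036 ]
inner [0.4581 0.2543 0.036 ]
Lout [0.4296 0.233  0.036 ]
Rout [0.4275 0.2701 0.036 ]
ringL [0.4788 0.2208 0.036 ]
ringR [0.4749 0.2913 0.036 ]
gl [0.4288 0.2468 0.036 ]
gr [0.4283 0.2565 0.036 ]
yaw -175.42974628701526
[0.4563 0.1227 0.036 ]
[0.4273 0.1388 0.036 ]
[0.4696 0.1207 0.036 ]
[0.4373 0.141  0.036 ]
[0.4336 0.2501 0.2415] [-179.9104   -0.1321 -176.3267]
```

```bash

python3 -m creep '[{"x":-0.001,"y":0.001,"z":0.035,"wx":0,"wy":0,"wz":-1.5},{"x":-0.001,"y":0.002,"z":0.07,"wx":0,"wy":0,"wz":-1.5},{"x":-0.001,"y":0.002,"z":0.105,"wx":0,"wy":0,"wz":-1.5},{"x":-0.001,"y":0.002,"z":0.13,"wx":0,"wy":0,"wz":-1.5},{"x":-0.001,"y":0.002,"z":0.14,"wx":0,"wy":0,"wz":-1.5}]'
python3 -m creep '[{"x":0,"y":0,"z":0,"wx":0,"wy":0,"wz":0},{"x":0,"y":0,"z":0,"wx":0,"wy":0,"wz":0}]'
python3 -c "
from h import *
print(go([.435,.2522,.1],[180,0,-175.1]))
i=snap('wrist','pics/w6.png',(190,120,320,280),4)
m=cv2.imread('pics/w6.png');cv2.imwrite('pics/w6.png',np.clip(m[:600]*1.6,0,255))"
```

```text
t: 17.85
position: [0.4329, 0.2512, 0.0989]
ee_rot: [-179.8, -0.3, -175.8]
ft_force: [-0.9, -0.4, -1.6]
grip_width: 0.0173
gripper_force: 59.0
t: 18.02
position: [0.4355, 0.2523, 0.1029]
ee_rot: [-180.0, -0.0, -175.8]
ft_force: [0.2, -0.1, -1.5]
grip_width: 0.0174
gripper_force: 59.0
('shift', array([ 0.0005, -0.0001,  0.0029]), 'turn', array([-0.0467, -0.0495, -0.6797]))[ WARN:0@2.000] global loadsave.cpp:1063 imwrite_ Unsupported depth image for selected encoder is fallbacked to CV_8U.
```

View pics/w6.png

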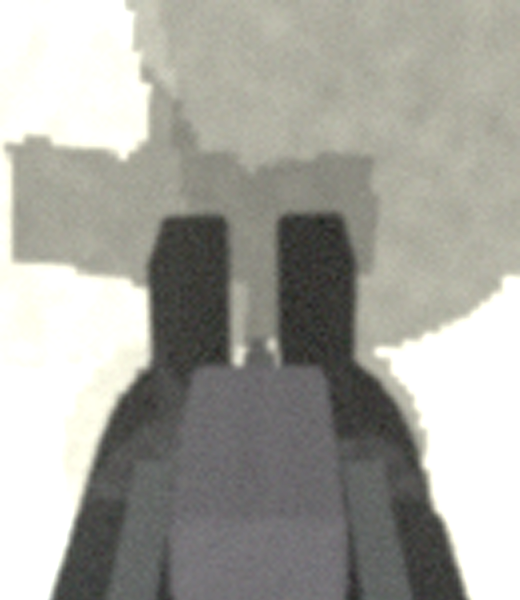

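The gap shows at columns 229–279 (mid 254) and the handle's underside at 190–325 (mid 257.5). The blade is therefore about 0.6 mm to the +y side and roughly 1° off. I'll correct that and descend gently.

```bash

python3 -m creep '[{"x":0,"y":-0.0006,"z":0.01,"wx":0,"wy":0,"wz":-0.9},{"x":0,"y":-0.0006,"z":0.02,"wx":0,"wy":0,"wz":-0.9},{"x":0,"y":-0.0006,"z":0.025,"wx":0,"wy":0,"wz":-0.9},{"x":0,"y":-0.0006,"z":0.03,"wx":0,"wy":0,"wz":-0.9},{"x":0,"y":-0.0006,"z":0.034,"wx":0,"wy":0,"wz":-0.9}]'
python3 -m creep '[{"x":0,"y":0,"z":0.003,"wx":0,"wy":0,"wz":0},{"x":0,"y":0,"z":0.007,"wx":0,"wy":0,"wz":0},{"x":0,"y":0,"z":0.011,"wx":0,"wy":0,"wz":0},{"x":0,"y":0,"z":0.015,"wx":0,"wy":0,"wz":0},{"x":0,"y":0,"z":0.018,"wx":0,"wy":0,"wz":0}]'
python3 -m creep '[{"x":0,"y":0,"z":0.001,"wx":0,"wy":0,"wz":0},{"x":0,"y":0,"z":0.002,"wx":0,"wy":0,"wz":0},{"x":0,"y":0,"z":0.003,"wx":0,"wy":0,"wz":0},{"x":0,"y":0,"z":0.004,"wx":0,"wy":0,"wz":0},{"x":0,"y":0,"z":0.005,"wx":0,"wy":0,"wz":0}]'
```

```text
t: 18.48
position: [0.4357, 0.2521, 0.0687]
ee_rot: [180.0, 0.0, -174.8]
ft_force: [0.8, -0.1, -1.3]
grip_width: 0.0173
gripper_force: 59.0
t: 18.9
position: [0.4355, 0.2519, 0.0503]
ee_rot: [-180.0, -0.0, -174.8]
ft_force: [-0.1, 0.2, -1.2]
grip_width: 0.0175
gripper_force: 59.0
t: 19.32
position: [0.4356, 0.252, 0.0458]
ee_rot: [180.0, 0.0, -174.8]
ft_force: [0.0, 0.2, -1.1]
grip_width: 0.0174
gripper_force: 59.0
```

```bash

python3 -m creep '[{"x":0,"y":0,"z":0.0005,"wx":0,"wy":0,"wz":0},{"x":0,"y":0,"z":0.001,"wx":0,"wy":0,"wz":0},{"x":0,"y":0,"z":0.0015,"wx":0,"wy":0,"wz":0},{"x":0,"y":0,"z":0.002,"wx":0,"wy":0,"wz":0},{"x":0,"y":0,"z":0.002,"wx":0,"wy":0,"wz":0}]'
python3 -m creep '[{"x":0,"y":0,"z":0,"wx":0,"wy":0,"wz":0},{"x":0,"y":0,"z":0,"wx":0,"wy":0,"wz":0},{"x":0,"y":0,"z":0,"wx":0,"wy":0,"wz":0},{"x":0,"y":0,"z":0,"wx":0,"wy":0,"wz":0},{"x":0,"y":0,"z":0,"wx":0,"wy":0,"wz":0}]'
python3 -m creep '[{"x":0,"y":0,"z":0,"wx":0,"wy":0,"wz":0},{"x":0,"y":0,"z":0,"wx":0,"wy":0,"wz":0},{"x":0,"y":0,"z":0,"wx":0,"wy":0,"wz":0},{"x":0,"y":0,"z":0,"wx":0,"wy":0,"wz":0},{"x":0,"y":0,"z":0,"wx":0,"wy":0,"wz":0}]'
python3 -m creep '[{"x":0,"y":0,"z":0,"wx":0,"wy":0,"wz":0},{"x":0,"y":0,"z":0,"wx":0,"wy":0,"wz":0},{"x":0,"y":0,"z":0,"wx":0,"wy":0,"wz":0},{"x":0,"y":0,"z":0,"wx":0,"wy":0,"wz":0},{"x":0,"y":0,"z":0,"wx":0,"wy":0,"wz":0}]'
```

```text
t: 19.73
position: [0.4356, 0.252, 0.0444]
ee_rot: [180.0, 0.0, -174.8]
ft_force: [-1.6, -0.3, 8.8]
grip_width: 0.0172
gripper_force: 60.5
t: 20.15
position: [0.4356, 0.252, 0.0444]
ee_rot: [180.0, 0.0, -174.8]
ft_force: [-1.7, -1.2, 8.1]
grip_width: 0.0174
gripper_force: 60.5
t: 20.57
position: [0.4356, 0.252, 0.0444]
ee_rot: [180.0, 0.0, -174.8]
ft_force: [-1.6, -0.4, 8.6]
grip_width: 0.0173
gripper_force: 60.5
t: 20.98
position: [0.4356, 0.252, 0.0444]
ee_rot: [180.0, 0.0, -174.8]
ft_force: [-1.1, -0.9, 8.2]
grip_width: 0.0174
gripper_force: 60.5
```

```bash

python3 -m creep '[{"x":0,"y":0,"z":-0.005,"wx":0,"wy":0,"wz":0},{"x":0,"y":0,"z":-0.015,"wx":0,"wy":0,"wz":0},{"x":0,"y":0,"z":-0.03,"wx":0,"wy":0,"wz":0},{"x":0,"y":0,"z":-0.05,"wx":0,"wy":0,"wz":0},{"x":0,"y":0,"z":-0.08,"wx":0,"wy":0,"wz":0}]'
python3 -m creep '[{"x":0.001,"y":-0.03,"z":0,"wx":0,"wy":0,"wz":0},{"x":0.003,"y":-0.065,"z":0,"wx":0,"wy":0,"wz":0},{"x":0.004,"y":-0.095,"z":0,"wx":0,"wy":0,"wz":0},{"x":0.006,"y":-0.118,"z":0,"wx":0,"wy":0,"wz":0},{"x":0.006,"y":-0.124,"z":0,"wx":0,"wy":0,"wz":0}]' | grep pos
python3 -m creep '[{"x":0,"y":0,"z":0,"wx":0,"wy":0,"wz":7},{"x":0,"y":0,"z":0,"wx":0,"wy":0,"wz":14},{"x":0,"y":0,"z":0,"wx":0,"wy":0,"wz":21},{"x":0,"y":0,"z":0,"wx":0,"wy":0,"wz":28},{"x":0,"y":0,"z":0,"wx":0,"wy":0,"wz":33}]' | grep rot
python3 -m creep '[{"x":0,"y":0,"z":0.01,"wx":0,"wy":0,"wz":0},{"x":0,"y":0,"z":0.018,"wx":0,"wy":0,"wz":0},{"x":0,"y":0,"z":0.018,"wx":0,"wy":0,"wz":0},{"x":0,"y":0,"z":0.018,"wx":0,"wy":0,"wz":0}]'
python3 -c "
from h import *
i=snap('wrist','pics/w7.png',(180,110,330,260),4)
m=cv2.imread('pics/w7.png');cv2.imwrite('pics/w7.png',np.clip(m*1.6,0,255).astype(np.uint8))"
```

```text
t: 21.4
position: [0.4346, 0.2513, 0.1239]
ee_rot: [-179.9, -0.1, -174.8]
ft_force: [-0.0, 0.5, -0.8]
grip_width: 0.0173
gripper_force: 59.0
position: [0.4406, 0.1237, 0.1248]
ee_rot: [180.0, 0.0, 151.8]
t: 22.57
position: [0.4405, 0.128, 0.1057]
ee_rot: [-180.0, -0.0, 152.2]
ft_force: [0.7, -0.3, -1.7]
grip_width: 0.0176
gripper_force: 59.0
```

View pics/w7.png

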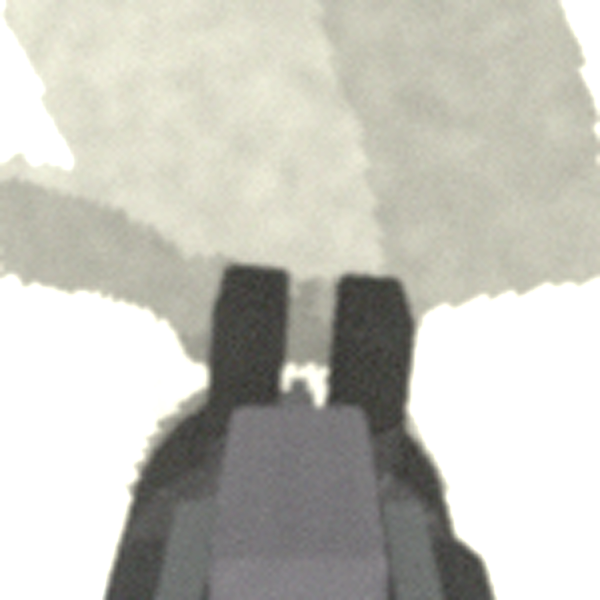

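The handle's underside is at columns 228–365 (mid 296.5). The gap mid is at (314,290) and (306.5,370), which means a turn of a few degrees and a small shift.

```bash
python3 - <<'E'
from h import *
s=ctrl.sense();T=R.from_euler("xyz",s["ee_rot"],degrees=True)
def f(n,u,v,o):
    I=load(n);p=plane(I,u/4+o[0],v/4+o[1],.036)
    return p
I=load("pics/w7.png")
for u,v in((314,290),(306.5,370),(228,272),(405,282),(288,270),(340,278)):
    p=f("pics/w7.png",u,v,(180,110));print(p,"tool",T.inv().apply(p-s["position"]))
# same for collar1 (known good: TCP 0.4356,.252,yaw -174.8)
T1=R.from_euler("xyz",[180,0,-174.8],degrees=True)
for u,v in((252.5,220),(255.5,350)):
    p=f("pics/w6.png",u,v,(190,120));print("c1",p,"tool",T1.inv().apply(p-np.array([.4356,.252,.036])))
E
```

```text
[0.4256 0.1394 0.036 ] tool [0.0188 0.003  0.07  ]
[0.4385 0.1311 0.036 ] tool [0.0035 0.0017 0.07  ]
[0.4154 0.1272 0.036 ] tool [ 0.0222 -0.0125  0.07  ]
[0.4319 0.1546 0.036 ] tool [0.0203 0.0194 0.07  ]
[0.4201 0.137  0.036 ] tool [ 0.0225 -0.0017  0.07  ]
[0.4258 0.1446 0.036 ] tool [0.021  0.0077 0.07  ]
c1 [0.4109 0.2498 0.036 ] tool [ 0.0248  0.0001 -0.    ]
c1 [0.4352 0.2522 0.036 ] tool [ 0.0004  0.0002 -0.    ]
```

```bash

python3 -m creep '[{"x":-0.003,"y":0.0013,"z":0,"wx":0,"wy":0,"wz":4.3},{"x":-0.003,"y":0.0013,"z":0.008,"wx":0,"wy":0,"wz":4.3},{"x":-0.003,"y":0.0013,"z":0.016,"wx":0,"wy":0,"wz":4.3},{"x":-0.003,"y":0.0013,"z":0.021,"wx":0,"wy":0,"wz":4.3},{"x":-0.003,"y":0.0013,"z":0.025,"wx":0,"wy":0,"wz":4.3}]'
python3 -m creep '[{"x":0,"y":0,"z":0.003,"wx":0,"wy":0,"wz":0},{"x":0,"y":0,"z":0.006,"wx":0,"wy":0,"wz":0},{"x":0,"y":0,"z":0.009,"wx":0,"wy":0,"wz":0},{"x":0,"y":0,"z":0.012,"wx":0,"wy":0,"wz":0},{"x":0,"y":0,"z":0.015,"wx":0,"wy":0,"wz":0}]'
```

```text
t: 23.03
position: [0.4436, 0.1275, 0.0799]
ee_rot: [-179.9, -0.0, 148.0]
ft_force: [-0.6, -0.3, -1.1]
grip_width: 0.0172
gripper_force: 59.0
t: 23.45
position: [0.4442, 0.1277, 0.0656]
ee_rot: [180.0, 0.0, 147.9]
ft_force: [1.2, -0.2, -0.3]
grip_width: 0.0176
gripper_force: 59.0
```

```bash

python3 -m creep '[{"x":0,"y":0,"z":0.004,"wx":0,"wy":0,"wz":0},{"x":0,"y":0,"z":0.008,"wx":0,"wy":0,"wz":0},{"x":0,"y":0,"z":0.012,"wx":0,"wy":0,"wz":0},{"x":0,"y":0,"z":0.016,"wx":0,"wy":0,"wz":0},{"x":0,"y":0,"z":0.018,"wx":0,"wy":0,"wz":0}]'
python3 -m creep '[{"x":0,"y":0,"z":0.001,"wx":0,"wy":0,"wz":0},{"x":0,"y":0,"z":0.002,"wx":0,"wy":0,"wz":0},{"x":0,"y":0,"z":0.003,"wx":0,"wy":0,"wz":0},{"x":0,"y":0,"z":0.0035,"wx":0,"wy":0,"wz":0},{"x":0,"y":0,"z":0.004,"wx":0,"wy":0,"wz":0}]'
python3 -m creep '[{"x":0,"y":0,"z":0,"wx":0,"wy":0,"wz":0},{"x":0,"y":0,"z":0,"wx":0,"wy":0,"wz":0},{"x":0,"y":0,"z":0,"wx":0,"wy":0,"wz":0},{"x":0,"y":0,"z":0,"wx":0,"wy":0,"wz":0},{"x":0,"y":0,"z":0,"wx":0,"wy":0,"wz":0}]'
python3 -m creep '[{"x":0,"y":0,"z":0,"wx":0,"wy":0,"wz":0},{"x":0,"y":0,"z":0,"wx":0,"wy":0,"wz":0},{"x":0,"y":0,"z":0,"wx":0,"wy":0,"wz":0},{"x":0,"y":0,"z":0,"wx":0,"wy":0,"wz":0},{"x":0,"y":0,"z":0,"wx":0,"wy":0,"wz":0}]'
python3 -m creep '[{"x":0,"y":0,"z":0,"wx":0,"wy":0,"wz":0},{"x":0,"y":0,"z":0,"wx":0,"wy":0,"wz":0},{"x":0,"y":0,"z":0,"wx":0,"wy":0,"wz":0},{"x":0,"y":0,"z":0,"wx":0,"wy":0,"wz":0},{"x":0,"y":0,"z":0,"wx":0,"wy":0,"wz":0}]'
```

```text
t: 23.87
position: [0.4439, 0.1276, 0.0472]
ee_rot: [-180.0, -0.0, 147.9]
ft_force: [-0.2, 0.3, -1.8]
grip_width: 0.0172
gripper_force: 59.0
t: 24.28
position: [0.4442, 0.1277, 0.0443]
ee_rot: [180.0, -0.0, 147.9]
ft_force: [-3.1, -1.0, 19.8]
grip_width: 0.0173
gripper_force: 61.8
t: 24.7
position: [0.4442, 0.1277, 0.0444]
ee_rot: [180.0, 0.0, 147.9]
ft_force: [-1.7, -0.1, 8.2]
grip_width: 0.0175
gripper_force: 60.5
t: 25.12
position: [0.4441, 0.1277, 0.0444]
ee_rot: [180.0, 0.0, 147.9]
ft_force: [-1.9, 0.1, 7.8]
grip_width: 0.0175
gripper_force: 60.5
t: 25.53
position: [0.4442, 0.1277, 0.0443]
ee_rot: [180.0, 0.0, 147.9]
ft_force: [-1.7, 0.2, 8.7]
grip_width: 0.0175
gripper_force: 60.5
```

```bash

python3 -m creep '[{"x":0,"y":0,"z":-0.005,"wx":0,"wy":0,"wz":0},{"x":0,"y":0,"z":-0.015,"wx":0,"wy":0,"wz":0},{"x":0,"y":0,"z":-0.03,"wx":0,"wy":0,"wz":0},{"x":0,"y":0,"z":-0.05,"wx":0,"wy":0,"wz":0},{"x":0,"y":0,"z":-0.08,"wx":0,"wy":0,"wz":0}]'
python3 -m creep '[{"x":-0.015,"y":-0.022,"z":0,"wx":0,"wy":0,"wz":0},{"x":-0.034,"y":-0.05,"z":0,"wx":0,"wy":0,"wz":0},{"x":-0.053,"y":-0.078,"z":0,"wx":0,"wy":0,"wz":0},{"x":-0.072,"y":-0.106,"z":0,"wx":0,"wy":0,"wz":0},{"x":-0.091,"y":-0.133,"z":0,"wx":0,"wy":0,"wz":0}]' | grep pos
python3 -m creep '[{"x":-0.014,"y":-0.02,"z":0,"wx":0,"wy":0,"wz":0},{"x":-0.022,"y":-0.032,"z":0,"wx":0,"wy":0,"wz":0},{"x":-0.022,"y":-0.032,"z":0,"wx":0,"wy":0,"wz":0}]' | grep pos
python3 -m creep '[{"x":0,"y":0,"z":0,"wx":0,"wy":0,"wz":-7},{"x":0,"y":0,"z":0,"wx":0,"wy":0,"wz":-14},{"x":0,"y":0,"z":0,"wx":0,"wy":0,"wz":-21},{"x":0,"y":0,"z":0,"wx":0,"wy":0,"wz":-28},{"x":0,"y":0,"z":0,"wx":0,"wy":0,"wz":-31}]' | grep rot
python3 -m creep '[{"x":0,"y":0,"z":0.01,"wx":0,"wy":0,"wz":0},{"x":0,"y":0,"z":0.019,"wx":0,"wy":0,"wz":0},{"x":0,"y":0,"z":0.019,"wx":0,"wy":0,"wz":0},{"x":0,"y":0,"z":0.019,"wx":0,"wy":0,"wz":0}]'
python3 -c "
from h import *
i=snap('wrist','pics/w8.png',(180,110,330,260),4)
print(ctrl.sense()['q'])
m=cv2.imread('pics/w8.png');cv2.imwrite('pics/w8.png',np.clip(m*1.6,0,255).astype(np.uint8))"
```

```text
t: 25.95
position: [0.443, 0.1273, 0.1237]
ee_rot: [-179.8, -0.1, 147.9]
ft_force: [0.6, 0.6, -1.0]
grip_width: 0.0176
gripper_force: 59.1
position: [0.4503, -0.0348, 0.1242]
position: [0.4521, -0.0759, 0.1244]
ee_rot: [180.0, 0.0, 179.4]
t: 27.37
position: [0.4516, -0.0718, 0.1044]
ee_rot: [-180.0, -0.1, 178.9]
ft_force: [-1.5, -0.3, -2.1]
grip_width: 0.0176
gripper_force: 59.0
[-10.1453  26.472   18.8341 123.5289 -15.6259  32.2505 109.0467]
```

View pics/w8.png

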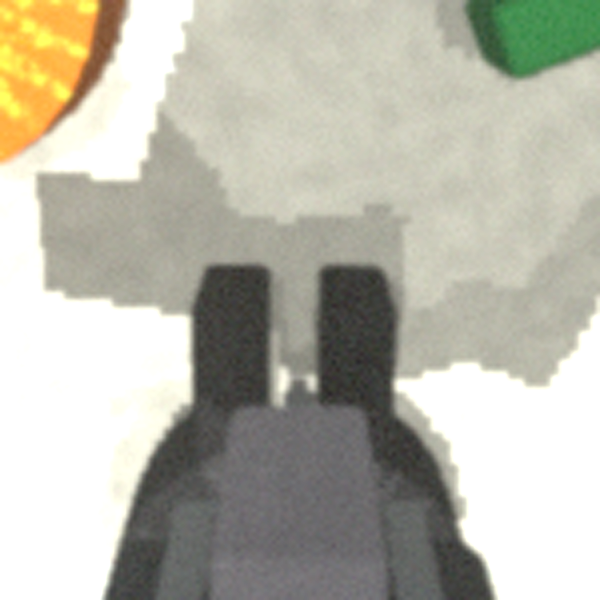

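Collar3's gap is at columns 270–319 (mid 294.5) and the handle's mid is about 297.5, with the lugs parallel to the tool. That calls for a -0.6 mm shift.

```bash

python3 -m creep '[{"x":-0.002,"y":-0.0006,"z":0,"wx":0,"wy":0,"wz":0},{"x":-0.002,"y":-0.0006,"z":0.008,"wx":0,"wy":0,"wz":0},{"x":-0.002,"y":-0.0006,"z":0.016,"wx":0,"wy":0,"wz":0},{"x":-0.002,"y":-0.0006,"z":0.021,"wx":0,"wy":0,"wz":0},{"x":-0.002,"y":-0.0006,"z":0.025,"wx":0,"wy":0,"wz":0}]'
python3 -m creep '[{"x":0,"y":0,"z":0.003,"wx":0,"wy":0,"wz":0},{"x":0,"y":0,"z":0.006,"wx":0,"wy":0,"wz":0},{"x":0,"y":0,"z":0.009,"wx":0,"wy":0,"wz":0},{"x":0,"y":0,"z":0.012,"wx":0,"wy":0,"wz":0},{"x":0,"y":0,"z":0.015,"wx":0,"wy":0,"wz":0}]'
```

```text
t: 27.83
position: [0.4537, -0.0727, 0.0788]
ee_rot: [180.0, -0.1, 178.9]
ft_force: [0.6, -0.7, -1.4]
grip_width: 0.0173
gripper_force: 59.0
t: 28.25
position: [0.4542, -0.0728, 0.0646]
ee_rot: [-180.0, 0.0, 178.9]
ft_force: [-0.5, 0.0, -1.0]
grip_width: 0.0174
gripper_force: 59.0
```

```bash

python3 -m creep '[{"x":0,"y":0,"z":0.004,"wx":0,"wy":0,"wz":0},{"x":0,"y":0,"z":0.008,"wx":0,"wy":0,"wz":0},{"x":0,"y":0,"z":0.012,"wx":0,"wy":0,"wz":0},{"x":0,"y":0,"z":0.016,"wx":0,"wy":0,"wz":0},{"x":0,"y":0,"z":0.018,"wx":0,"wy":0,"wz":0}]'
python3 -m creep '[{"x":0,"y":0,"z":0.001,"wx":0,"wy":0,"wz":0},{"x":0,"y":0,"z":0.0015,"wx":0,"wy":0,"wz":0},{"x":0,"y":0,"z":0.002,"wx":0,"wy":0,"wz":0},{"x":0,"y":0,"z":0.0025,"wx":0,"wy":0,"wz":0},{"x":0,"y":0,"z":0.003,"wx":0,"wy":0,"wz":0}]'
python3 -m creep '[{"x":0,"y":0,"z":0,"wx":0,"wy":0,"wz":0},{"x":0,"y":0,"z":0,"wx":0,"wy":0,"wz":0},{"x":0,"y":0,"z":0,"wx":0,"wy":0,"wz":0},{"x":0,"y":0,"z":0,"wx":0,"wy":0,"wz":0},{"x":0,"y":0,"z":0,"wx":0,"wy":0,"wz":0}]'
python3 -m creep '[{"x":0,"y":0,"z":0,"wx":0,"wy":0,"wz":0},{"x":0,"y":0,"z":0,"wx":0,"wy":0,"wz":0},{"x":0,"y":0,"z":0,"wx":0,"wy":0,"wz":0},{"x":0,"y":0,"z":0,"wx":0,"wy":0,"wz":0},{"x":0,"y":0,"z":0,"wx":0,"wy":0,"wz":0}]'
python3 -m creep '[{"x":0,"y":0,"z":0,"wx":0,"wy":0,"wz":0},{"x":0,"y":0,"z":0,"wx":0,"wy":0,"wz":0},{"x":0,"y":0,"z":0,"wx":0,"wy":0,"wz":0},{"x":0,"y":0,"z":0,"wx":0,"wy":0,"wz":0},{"x":0,"y":0,"z":0,"wx":0,"wy":0,"wz":0}]'
```

```text
t: 28.67
position: [0.454, -0.0727, 0.0462]
ee_rot: [180.0, -0.0, 178.9]
ft_force: [0.4, -0.1, -1.8]
grip_width: 0.0176
gripper_force: 59.0
t: 29.08
position: [0.4543, -0.0728, 0.0443]
ee_rot: [180.0, 0.0, 178.9]
ft_force: [-3.6, 0.9, 19.4]
grip_width: 0.0178
gripper_force: 61.6
t: 29.5
position: [0.4543, -0.0728, 0.0444]
ee_rot: [180.0, 0.0, 178.9]
ft_force: [-1.7, 0.9, 7.5]
grip_width: 0.0175
gripper_force: 60.4
t: 29.92
position: [0.4543, -0.0728, 0.0444]
ee_rot: [180.0, 0.0, 178.9]
ft_force: [-1.4, -0.0, 7.1]
grip_width: 0.0174
gripper_force: 60.4
t: 30.33
position: [0.4542, -0.0728, 0.0444]
ee_rot: [180.0, 0.0, 178.9]
ft_force: [-1.5, 0.5, 7.7]
grip_width: 0.0175
gripper_force: 60.4
```

```bash

python3 -m creep '[{"x":0,"y":0,"z":-0.005,"wx":0,"wy":0,"wz":0},{"x":0,"y":0,"z":-0.015,"wx":0,"wy":0,"wz":0},{"x":0,"y":0,"z":-0.03,"wx":0,"wy":0,"wz":0},{"x":0,"y":0,"z":-0.05,"wx":0,"wy":0,"wz":0},{"x":0,"y":0,"z":-0.08,"wx":0,"wy":0,"wz":0}]'
python3 -m creep '[{"x":-0.002,"y":-0.035,"z":0,"wx":0,"wy":0,"wz":0},{"x":-0.004,"y":-0.07,"z":0,"wx":0,"wy":0,"wz":0},{"x":-0.006,"y":-0.105,"z":0,"wx":0,"wy":0,"wz":0},{"x":-0.008,"y":-0.14,"z":0,"wx":0,"wy":0,"wz":4},{"x":-0.01,"y":-0.167,"z":0,"wx":0,"wy":0,"wz":8}]' | grep pos
python3 -m creep '[{"x":0,"y":0,"z":0.01,"wx":0,"wy":0,"wz":0},{"x":0,"y":0,"z":0.019,"wx":0,"wy":0,"wz":0},{"x":0,"y":0,"z":0.019,"wx":0,"wy":0,"wz":0},{"x":0,"y":0,"z":0.019,"wx":0,"wy":0,"wz":0}]'
python3 -c "
from h import *
i=snap('wrist','pics/w9.png',(180,110,330,260),4)
print(ctrl.sense()['q'])
m=cv2.imread('pics/w9.png');cv2.imwrite('pics/w9.png',np.clip(m*1.6,0,255).astype(np.uint8))"
```

```text
t: 30.75
position: [0.453, -0.0726, 0.1237]
ee_rot: [-180.0, -0.2, 178.9]
ft_force: [1.8, 0.2, -3.0]
grip_width: 0.0174
gripper_force: 59.1
position: [0.4606, -0.243, 0.1245]
t: 31.5
position: [0.4605, -0.2384, 0.1042]
ee_rot: [179.9, -0.1, 171.0]
ft_force: [-0.5, 0.5, -1.5]
grip_width: 0.0171
gripper_force: 59.0
[  8.4735  30.6459  20.387  115.0134 -17.1035  37.2534 121.0022]
```

View pics/w9.png

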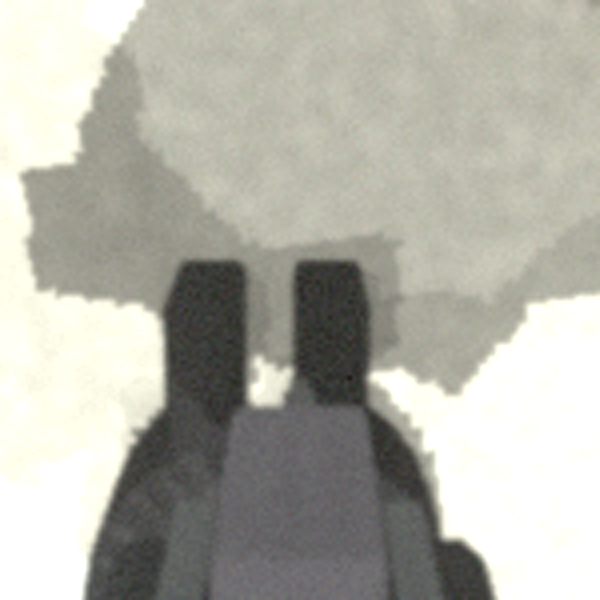

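Collar4's gap is at columns 245–296 and its outer lug edges at 166–370 (mid 268). The handle's mid is about 297.3, so the gauge must go about 5.3 mm along tool -y with no turn. I'll shift it and check the columns by code.

```bash

python3 -m creep '[{"x":-0.002,"y":-0.0053,"z":0,"wx":0,"wy":0,"wz":0},{"x":-0.002,"y":-0.0053,"z":0,"wx":0,"wy":0,"wz":0},{"x":-0.002,"y":-0.0053,"z":0,"wx":0,"wy":0,"wz":0},{"x":-0.002,"y":-0.0053,"z":0,"wx":0,"wy":0,"wz":0}]'
python3 - <<'E'
from h import *
snap("wrist","pics/w10.png")
for n,dv in(("w8",0),("w9",0),("w10",0)):
    g=cv2.cvtColor(cv2.imread(f"pics/{n}_raw.png"),cv2.COLOR_BGR2GRAY).astype(float)
    for v in(180,185,190,196,201):
        r=g[v-1:v+2,200:320].mean(0);th=60
        e=[200+j+(th-r[j])/(r[j+1]-r[j]) for j in range(119) if (r[j]-th)*(r[j+1]-th)<0]
        print(n,v,np.round(e,1))
E
```

```text
t: 31.88
position: [0.4623, -0.2454, 0.105]
ee_rot: [-180.0, 0.0, 170.9]
ft_force: [0.9, 0.4, -1.9]
grip_width: 0.0172
gripper_force: 59.0
w8 180 [230.4 246.8 259.7 276. ]
w8 185 [228.6 246.8 259.5 277.5]
w8 190 [228.4 246.8 259.1 278.4]
w8 196 [228.5 246.4 259.1 278.1]
w8 201 [228.6 246.4 277.7]
w9 180 [223.3 241.2 253.1 270.4]
w9 185 [221.3 241.2 253.2 271.6]
w9 190 [221.  241.1 253.2 271.9]
w9 196 [221.5 241.1 253.1 272.1]
w9 201 [221.7 240.7 253.4 271.4]
w10 180 [230.3 249.2 261.4 279.7]
w10 185 [229.9 249.1 261.3 280.6]
w10 190 [230.4 249.2 280.6]
w10 196 [230.6 249.1 261.2 280.4]
w10 201 [230.6 248.7 261.2 280.3]
```

```bash

python3 -m creep '[{"x":0,"y":0.0005,"z":0,"wx":0,"wy":0,"wz":0},{"x":0,"y":0.0005,"z":0.008,"wx":0,"wy":0,"wz":0},{"x":0,"y":0.0005,"z":0.016,"wx":0,"wy":0,"wz":0},{"x":0,"y":0.0005,"z":0.021,"wx":0,"wy":0,"wz":0},{"x":0,"y":0.0005,"z":0.025,"wx":0,"wy":0,"wz":0}]'
python3 -m creep '[{"x":0,"y":0,"z":0.003,"wx":0,"wy":0,"wz":0},{"x":0,"y":0,"z":0.006,"wx":0,"wy":0,"wz":0},{"x":0,"y":0,"z":0.009,"wx":0,"wy":0,"wz":0},{"x":0,"y":0,"z":0.012,"wx":0,"wy":0,"wz":0},{"x":0,"y":0,"z":0.015,"wx":0,"wy":0,"wz":0}]'
```

```text
t: 32.35
position: [0.4617, -0.2448, 0.0786]
ee_rot: [180.0, -0.1, 170.9]
ft_force: [-0.2, -0.0, -0.6]
grip_width: 0.0173
gripper_force: 59.0
t: 32.77
position: [0.4622, -0.245, 0.0646]
ee_rot: [-180.0, 0.0, 170.9]
ft_force: [0.6, 0.9, -1.8]
grip_width: 0.0174
gripper_force: 59.0
```

```bash

python3 -m creep '[{"x":0,"y":0,"z":0.004,"wx":0,"wy":0,"wz":0},{"x":0,"y":0,"z":0.008,"wx":0,"wy":0,"wz":0},{"x":0,"y":0,"z":0.012,"wx":0,"wy":0,"wz":0},{"x":0,"y":0,"z":0.016,"wx":0,"wy":0,"wz":0},{"x":0,"y":0,"z":0.018,"wx":0,"wy":0,"wz":0}]'
python3 -m creep '[{"x":0,"y":0,"z":0.001,"wx":0,"wy":0,"wz":0},{"x":0,"y":0,"z":0.0015,"wx":0,"wy":0,"wz":0},{"x":0,"y":0,"z":0.002,"wx":0,"wy":0,"wz":0},{"x":0,"y":0,"z":0.0025,"wx":0,"wy":0,"wz":0},{"x":0,"y":0,"z":0.003,"wx":0,"wy":0,"wz":0}]'
python3 -m creep '[{"x":0,"y":0,"z":0,"wx":0,"wy":0,"wz":0},{"x":0,"y":0,"z":0,"wx":0,"wy":0,"wz":0},{"x":0,"y":0,"z":0,"wx":0,"wy":0,"wz":0},{"x":0,"y":0,"z":0,"wx":0,"wy":0,"wz":0},{"x":0,"y":0,"z":0,"wx":0,"wy":0,"wz":0}]'
python3 -m creep '[{"x":0,"y":0,"z":0,"wx":0,"wy":0,"wz":0},{"x":0,"y":0,"z":0,"wx":0,"wy":0,"wz":0},{"x":0,"y":0,"z":0,"wx":0,"wy":0,"wz":0},{"x":0,"y":0,"z":0,"wx":0,"wy":0,"wz":0},{"x":0,"y":0,"z":0,"wx":0,"wy":0,"wz":0}]'
python3 -m creep '[{"x":0,"y":0,"z":0,"wx":0,"wy":0,"wz":0},{"x":0,"y":0,"z":0,"wx":0,"wy":0,"wz":0},{"x":0,"y":0,"z":0,"wx":0,"wy":0,"wz":0},{"x":0,"y":0,"z":0,"wx":0,"wy":0,"wz":0},{"x":0,"y":0,"z":0,"wx":0,"wy":0,"wz":0}]'
```

```text
t: 33.18
position: [0.4619, -0.2449, 0.0462]
ee_rot: [180.0, -0.0, 170.9]
ft_force: [-0.3, -0.0, -1.2]
grip_width: 0.0172
gripper_force: 59.0
t: 33.6
position: [0.4623, -0.2451, 0.0443]
ee_rot: [180.0, 0.0, 170.9]
ft_force: [-3.2, 2.4, 14.5]
grip_width: 0.0173
gripper_force: 61.0
t: 34.02
position: [0.4623, -0.2451, 0.0444]
ee_rot: [180.0, 0.0, 170.9]
ft_force: [-2.0, 0.9, 5.2]
grip_width: 0.017
gripper_force: 60.2
t: 34.43
position: [0.4623, -0.2451, 0.0444]
ee_rot: [-180.0, 0.0, 170.9]
ft_force: [-0.9, 0.6, 6.0]
grip_width: 0.0176
gripper_force: 60.2
t: 34.85
position: [0.4623, -0.2451, 0.0444]
ee_rot: [180.0, 0.0, 170.9]
ft_force: [-0.9, 1.1, 6.1]
grip_width: 0.0171
gripper_force: 60.2
```

```bash

python3 -m creep '[{"x":0,"y":0,"z":-0.005,"wx":0,"wy":0,"wz":0},{"x":0,"y":0,"z":-0.015,"wx":0,"wy":0,"wz":0},{"x":0,"y":0,"z":-0.035,"wx":0,"wy":0,"wz":0},{"x":0,"y":0,"z":-0.065,"wx":0,"wy":0,"wz":0},{"x":0,"y":0,"z":-0.1,"wx":0,"wy":0,"wz":0}]' | grep pos
python3 -m creep '[{"x":0,"y":0,"z":-0.035,"wx":0,"wy":0,"wz":0},{"x":0,"y":0,"z":-0.07,"wx":0,"wy":0,"wz":0},{"x":0,"y":0,"z":-0.1,"wx":0,"wy":0,"wz":0},{"x":0,"y":0,"z":-0.1,"wx":0,"wy":0,"wz":0}]' | grep pos
python3 -m creep '[{"x":-0.037,"y":0.013,"z":0,"wx":0,"wy":0,"wz":0},{"x":-0.074,"y":0.026,"z":0,"wx":0,"wy":0,"wz":0},{"x":-0.111,"y":0.039,"z":0,"wx":0,"wy":0,"wz":0},{"x":-0.148,"y":0.052,"z":0,"wx":0,"wy":0,"wz":0},{"x":-0.183,"y":0.065,"z":0,"wx":0,"wy":0,"wz":0}]' | grep pos
python3 -m creep '[{"x":0,"y":0,"z":0,"wx":0,"wy":0,"wz":7},{"x":0,"y":0,"z":0,"wx":0,"wy":0,"wz":14},{"x":0,"y":0,"z":0,"wx":0,"wy":0,"wz":21},{"x":0,"y":0,"z":0,"wx":0,"wy":0,"wz":28},{"x":0,"y":0,"z":0,"wx":0,"wy":0,"wz":35}]' | grep rot
python3 -m creep '[{"x":0,"y":0,"z":0,"wx":0,"wy":0,"wz":7},{"x":0,"y":0,"z":0,"wx":0,"wy":0,"wz":14},{"x":0,"y":0,"z":0,"wx":0,"wy":0,"wz":21},{"x":0,"y":0,"z":0,"wx":0,"wy":0,"wz":28},{"x":0,"y":0,"z":0,"wx":0,"wy":0,"wz":35}]' | grep rot
python3 -m creep '[{"x":0,"y":0,"z":0,"wx":0,"wy":0,"wz":7},{"x":0,"y":0,"z":0,"wx":0,"wy":0,"wz":14},{"x":0,"y":0,"z":0,"wx":0,"wy":0,"wz":21},{"x":0,"y":0,"z":0,"wx":0,"wy":0,"wz":28},{"x":0,"y":0,"z":0,"wx":0,"wy":0,"wz":35}]' | grep rot
python3 -m creep '[{"x":0,"y":0,"z":0,"wx":0,"wy":0,"wz":7},{"x":0,"y":0,"z":0,"wx":0,"wy":0,"wz":14},{"x":0,"y":0,"z":0,"wx":0,"wy":0,"wz":21},{"x":0,"y":0,"z":0,"wx":0,"wy":0,"wz":23},{"x":0,"y":0,"z":0,"wx":0,"wy":0,"wz":23}]'
python3 -m creep '[{"x":0,"y":0,"z":0,"wx":0,"wy":0,"wz":0},{"x":0,"y":0,"z":0,"wx":0,"wy":0,"wz":0}]'
python3 -c "
from h import *
print(go([.6536,-.2097,.11],[180,0,42.8]),ctrl.sense()['q'])"
```

```text
position: [0.4612, -0.2446, 0.1446]
position: [0.4641, -0.2468, 0.2503]
position: [0.6547, -0.2089, 0.2441]
ee_rot: [-180.0, -0.0, 135.5]
ee_rot: [-180.0, -0.0, 100.6]
ee_rot: [-180.0, -0.0, 65.6]
t: 37.68
position: [0.6529, -0.2093, 0.2437]
ee_rot: [-180.0, 0.0, 42.8]
ft_force: [0.8, 0.2, -1.1]
grip_width: 0.0175
gripper_force: 59.0
t: 37.85
position: [0.653, -0.2096, 0.244]
ee_rot: [-180.0, -0.0, 43.0]
ft_force: [-0.4, 0.7, -1.2]
grip_width: 0.0172
gripper_force: 59.0
('shift', array([0.0003, 0.0005, 0.134 ]), 'turn', array([-0.0075, -0.0082,  0.205 ])) [-13.9294  44.8819  58.5107  80.534  -38.3962  75.7052  -0.6918]
```

```bash

python3 -m creep '[{"x":0,"y":0,"z":0.03,"wx":0,"wy":0,"wz":0},{"x":0.0003,"y":0.0002,"z":0.065,"wx":0,"wy":0,"wz":0},{"x":0.0003,"y":0.0002,"z":0.1,"wx":0,"wy":0,"wz":0},{"x":0.0003,"y":0.0002,"z":0.125,"wx":0,"wy":0,"wz":0},{"x":0.0003,"y":0.0002,"z":0.145,"wx":0,"wy":0,"wz":0}]'
python3 -m creep '[{"x":0,"y":0,"z":0.006,"wx":0,"wy":0,"wz":0},{"x":0,"y":0,"z":0.012,"wx":0,"wy":0,"wz":0},{"x":0,"y":0,"z":0.018,"wx":0,"wy":0,"wz":0},{"x":0,"y":0,"z":0.022,"wx":0,"wy":0,"wz":0},{"x":0,"y":0,"z":0.026,"wx":0,"wy":0,"wz":0}]'
```

```text
t: 38.27
position: [0.6527, -0.2089, 0.0963]
ee_rot: [-179.9, 0.0, 43.0]
ft_force: [0.1, 0.0, -1.1]
grip_width: 0.0177
gripper_force: 59.0
t: 38.68
position: [0.654, -0.21, 0.0736]
ee_rot: [179.9, -0.0, 42.9]
ft_force: [-0.6, -0.1, -0.6]
grip_width: 0.0172
gripper_force: 59.0
```

```bash

python3 -m creep '[{"x":0,"y":0,"z":0.004,"wx":0,"wy":0,"wz":0},{"x":0,"y":0,"z":0.008,"wx":0,"wy":0,"wz":0},{"x":0,"y":0,"z":0.012,"wx":0,"wy":0,"wz":0},{"x":0,"y":0,"z":0.015,"wx":0,"wy":0,"wz":0},{"x":0,"y":0,"z":0.017,"wx":0,"wy":0,"wz":0}]'
python3 -m creep '[{"x":0,"y":0,"z":0.001,"wx":0,"wy":0,"wz":0},{"x":0,"y":0,"z":0.0015,"wx":0,"wy":0,"wz":0},{"x":0,"y":0,"z":0.002,"wx":0,"wy":0,"wz":0},{"x":0,"y":0,"z":0.0025,"wx":0,"wy":0,"wz":0},{"x":0,"y":0,"z":0.0025,"wx":0,"wy":0,"wz":0}]'
```

```text
t: 39.1
position: [0.6534, -0.2096, 0.0554]
ee_rot: [-180.0, 0.0, 42.9]
ft_force: [-0.3, 0.4, -0.9]
grip_width: 0.0171
gripper_force: 59.0
t: 39.52
position: [0.6536, -0.2098, 0.0536]
ee_rot: [180.0, -0.0, 42.9]
ft_force: [-0.2, -0.1, -0.4]
grip_width: 0.0174
gripper_force: 59.3
```

```bash

python3 -m creep '[{"x":0,"y":0,"z":0.0003,"wx":0,"wy":0,"wz":0},{"x":0,"y":0,"z":0,"wx":0,"wy":0,"wz":0},{"x":0,"y":0,"z":0,"wx":0,"wy":0,"wz":0},{"x":0,"y":0,"z":0,"wx":0,"wy":0,"wz":0},{"x":0,"y":0,"z":0,"wx":0,"wy":0,"wz":0}]' 0.6
python3 -m creep '[{"x":0,"y":0,"z":0,"wx":0,"wy":0,"wz":0},{"x":0,"y":0,"z":-0.01,"wx":0,"wy":0,"wz":0},{"x":0,"y":0,"z":-0.03,"wx":0,"wy":0,"wz":0},{"x":0,"y":0,"z":-0.06,"wx":0,"wy":0,"wz":0},{"x":0,"y":0,"z":-0.09,"wx":0,"wy":0,"wz":0}]'
python3 -m creep '[{"x":0,"y":0,"z":-0.04,"wx":0,"wy":0,"wz":0},{"x":0,"y":0,"z":-0.08,"wx":0,"wy":0,"wz":0},{"x":0,"y":0,"z":-0.11,"wx":0,"wy":0,"wz":0},{"x":0,"y":0,"z":-0.13,"wx":0,"wy":0,"wz":0},{"x":0,"y":0,"z":-0.13,"wx":0,"wy":0,"wz":0}]'  1
python3 -m creep '[{"x":0,"y":0,"z":0,"wx":0,"wy":0,"wz":-7},{"x":0,"y":0,"z":0,"wx":0,"wy":0,"wz":-14},{"x":0,"y":0,"z":0,"wx":0,"wy":0,"wz":-21},{"x":0,"y":0,"z":0,"wx":0,"wy":0,"wz":-28},{"x":0,"y":0,"z":0,"wx":0,"wy":0,"wz":-29.2}]'  
python3 -c "
from h import *
snap('wrist','pics/w11.png')
print(go([.6427,.2010,.27],[180,0,72]))"
```

```text
t: 39.93
position: [0.6535, -0.2097, 0.0533]
ee_rot: [180.0, -0.0, 42.9]
ft_force: [-0.2, -0.9, 0.1]
grip_width: 0.051
gripper_force: 0.0
t: 40.35
position: [0.653, -0.2097, 0.1445]
ee_rot: [-179.9, 0.1, 42.9]
ft_force: [0.0, 0.1, -0.8]
grip_width: 0.0511
gripper_force: 0.0
t: 40.77
position: [0.6543, -0.2115, 0.2795]
ee_rot: [179.6, -0.2, 42.9]
ft_force: [0.3, -1.0, -0.2]
grip_width: 0.0854
gripper_force: 0.0
t: 41.18
position: [0.6531, -0.2099, 0.2736]
ee_rot: [180.0, -0.0, 72.4]
ft_force: [-0.5, -0.1, -0.3]
grip_width: 0.0856
gripper_force: 0.0
('shift', array([ 0.3878, -0.1359,  0.0038]), 'turn', array([ 0.0046, -0.0234,  0.1494]))
```

```bash

python3 -m creep '[{"x":0.03,"y":-0.0105,"z":0,"wx":0,"wy":0,"wz":0},{"x":0.065,"y":-0.0228,"z":0,"wx":0,"wy":0,"wz":0},{"x":0.1,"y":-0.035,"z":0,"wx":0,"wy":0,"wz":0},{"x":0.135,"y":-0.0473,"z":0,"wx":0,"wy":0,"wz":0},{"x":0.17,"y":-0.0596,"z":0,"wx":0,"wy":0,"wz":0}]' | grep pos
python3 -m creep '[{"x":0.035,"y":-0.0123,"z":0,"wx":0,"wy":0,"wz":0},{"x":0.07,"y":-0.0245,"z":0,"wx":0,"wy":0,"wz":0},{"x":0.105,"y":-0.0368,"z":0,"wx":0,"wy":0,"wz":0},{"x":0.14,"y":-0.049,"z":0,"wx":0,"wy":0,"wz":0},{"x":0.17,"y":-0.0596,"z":0,"wx":0,"wy":0,"wz":0}]' | grep pos
python3 -m creep '[{"x":0.03,"y":-0.0105,"z":0,"wx":0,"wy":0,"wz":0},{"x":0.048,"y":-0.0167,"z":0,"wx":0,"wy":0,"wz":0},{"x":0.048,"y":-0.0167,"z":0,"wx":0,"wy":0,"wz":0},{"x":0.048,"y":-0.0167,"z":0,"wx":0,"wy":0,"wz":0}]' | grep pos
python3 - <<'E'
from h import *
snap("wrist","pics/w12.png");print(go([.6427,.2010,.0268],[180,0,72]))
a=cv2.imread("pics/w11_raw.png")[90:330,140:380];b=cv2.imread("pics/w12_raw.png")[90:330,140:380]
cv2.imwrite("pics/p12.png",cv2.resize(np.hstack([a,b]),None,fx=1.66,fy=1.66,interpolation=cv2.INTER_CUBIC))
E
```

```text
position: [0.6486, -0.028, 0.2733]
position: [0.6441, 0.1536, 0.2731]
position: [0.643, 0.2027, 0.2728]
('shift', array([ 0.0003, -0.0006,  0.2464]), 'turn', array([ 0.0063,  0.062 , -0.0453]))
```

View pics/p12.png

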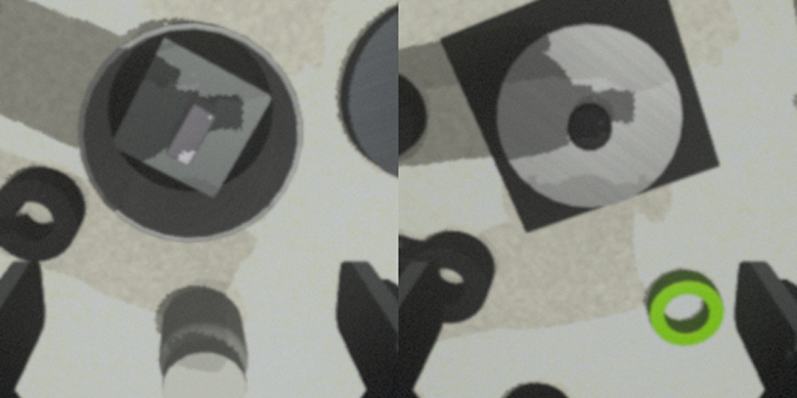

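The left half shows the gauge standing in its slot at (190,133). The right half shows the lid flat on the mat with its knob at (590,127), clear of everything. Now I'll grasp the lid.

```bash

python3 -m creep '[{"x":0,"y":0,"z":0.03,"wx":0,"wy":0,"wz":0},{"x":0,"y":0,"z":0.07,"wx":0,"wy":0,"wz":0},{"x":0,"y":0,"z":0.11,"wx":0,"wy":0,"wz":0},{"x":0,"y":0,"z":0.15,"wx":0,"wy":0,"wz":0},{"x":0,"y":0,"z":0.18,"wx":0,"wy":0,"wz":0}]' 
python3 -m creep '[{"x":0,"y":-0.0005,"z":0.02,"wx":0,"wy":0,"wz":0},{"x":0,"y":-0.0005,"z":0.038,"wx":0,"wy":0,"wz":0},{"x":0,"y":-0.0005,"z":0.052,"wx":0,"wy":0,"wz":0},{"x":0,"y":-0.0005,"z":0.062,"wx":0,"wy":0,"wz":0},{"x":0,"y":-0.0005,"z":0.065,"wx":0,"wy":0,"wz":0}]' 
python3 -m creep '[{"x":0,"y":0,"z":0,"wx":0,"wy":0,"wz":0},{"x":0,"y":0,"z":0,"wx":0,"wy":0,"wz":0},{"x":0,"y":0,"z":0,"wx":0,"wy":0,"wz":0},{"x":0,"y":0,"z":0,"wx":0,"wy":0,"wz":0},{"x":0,"y":0,"z":0,"wx":0,"wy":0,"wz":0}]' 0
python3 -m creep '[{"x":0,"y":0,"z":0,"wx":0,"wy":0,"wz":0},{"x":0,"y":0,"z":0,"wx":0,"wy":0,"wz":0},{"x":0,"y":0,"z":0,"wx":0,"wy":0,"wz":0},{"x":0,"y":0,"z":0,"wx":0,"wy":0,"wz":0},{"x":0,"y":0,"z":0,"wx":0,"wy":0,"wz":0}]'
```

```text
t: 42.87
position: [0.6424, 0.1991, 0.0906]
ee_rot: [-179.9, 0.1, 71.8]
ft_force: [-0.3, 0.4, -0.8]
grip_width: 0.0855
gripper_force: 0.0
t: 43.28
position: [0.6425, 0.2003, 0.0271]
ee_rot: [-179.9, 0.1, 72.0]
ft_force: [-0.6, 0.4, 0.0]
grip_width: 0.0852
gripper_force: 0.0
t: 43.7
position: [0.6434, 0.2017, 0.0296]
ee_rot: [179.9, -0.1, 72.1]
ft_force: [-1.1, 0.1, 4.7]
grip_width: 0.032
gripper_force: 59.1
t: 44.12
position: [0.6434, 0.2017, 0.0296]
ee_rot: [179.9, -0.1, 72.1]
ft_force: [-0.9, 0.5, 6.2]
grip_width: 0.0319
gripper_force: 59.2
```

```bash

python3 -m creep '[{"x":0,"y":0,"z":-0.005,"wx":0,"wy":0,"wz":0},{"x":0,"y":0,"z":-0.015,"wx":0,"wy":0,"wz":0},{"x":0,"y":0,"z":-0.035,"wx":0,"wy":0,"wz":0},{"x":0,"y":0,"z":-0.065,"wx":0,"wy":0,"wz":0},{"x":0,"y":0,"z":-0.1,"wx":0,"wy":0,"wz":0}]' | grep -A9 pos
python3 -m creep '[{"x":0,"y":0,"z":-0.035,"wx":0,"wy":0,"wz":0},{"x":0,"y":0,"z":-0.07,"wx":0,"wy":0,"wz":0},{"x":0,"y":0,"z":-0.1,"wx":0,"wy":0,"wz":0},{"x":0,"y":0,"z":-0.125,"wx":0,"wy":0,"wz":0},{"x":0,"y":0,"z":-0.135,"wx":0,"wy":0,"wz":0}]' | grep pos
python3 -m creep '[{"x":-0.02,"y":0.007,"z":0,"wx":0,"wy":0,"wz":0},{"x":-0.045,"y":0.016,"z":0,"wx":0,"wy":0,"wz":0},{"x":-0.075,"y":0.0265,"z":0,"wx":0,"wy":0,"wz":0},{"x":-0.105,"y":0.037,"z":0,"wx":0,"wy":0,"wz":0},{"x":-0.135,"y":0.048,"z":0,"wx":0,"wy":0,"wz":0}]' | grep pos
python3 -m creep '[{"x":-0.03,"y":0.0106,"z":0,"wx":0,"wy":0,"wz":0},{"x":-0.06,"y":0.0213,"z":0,"wx":0,"wy":0,"wz":0},{"x":-0.09,"y":0.032,"z":0,"wx":0,"wy":0,"wz":0},{"x":-0.12,"y":0.0426,"z":0,"wx":0,"wy":0,"wz":0},{"x":-0.15,"y":0.0532,"z":0,"wx":0,"wy":0,"wz":0}]' | grep pos
python3 -m creep '[{"x":-0.03,"y":0.0106,"z":0,"wx":0,"wy":0,"wz":0},{"x":-0.06,"y":0.0213,"z":0,"wx":0,"wy":0,"wz":0},{"x":-0.085,"y":0.03,"z":0,"wx":0,"wy":0,"wz":0},{"x":-0.1,"y":0.0353,"z":0,"wx":0,"wy":0,"wz":0},{"x":-0.1,"y":0.0353,"z":0,"wx":0,"wy":0,"wz":0}]' | grep pos
python3 -m creep '[{"x":0,"y":0,"z":0,"wx":0,"wy":0,"wz":0},{"x":0,"y":0,"z":0,"wx":0,"wy":0,"wz":0}]'
python3 -c "
from h import *
print(go([.6551,-.2064,.1216],[180,0,72.1]))"
```

```text
position: [0.6418, 0.2013, 0.1287]
ee_rot: [-179.9, 0.1, 72.1]
ft_force: [0.2, 0.8, -0.7]
grip_width: 0.032
gripper_force: 59.7
position: [0.644, 0.2007, 0.2682]
position: [0.6464, 0.0572, 0.2627]
position: [0.651, -0.1022, 0.2627]
position: [0.6526, -0.2121, 0.2629]
t: 46.37
position: [0.6545, -0.2058, 0.2627]
ee_rot: [-179.9, -0.0, 72.1]
ft_force: [-0.4, 0.0, -2.7]
grip_width: 0.0322
gripper_force: 59.9
('shift', array([-0.0005,  0.0009,  0.1411]), 'turn', array([-0.0628, -0.0474,  0.0377]))
```

```bash

python3 -m creep '[{"x":-0.0004,"y":0.0006,"z":0.025,"wx":0,"wy":0,"wz":0},{"x":-0.0004,"y":0.0006,"z":0.06,"wx":0,"wy":0,"wz":0},{"x":-0.0004,"y":0.0006,"z":0.09,"wx":0,"wy":0,"wz":0},{"x":-0.0004,"y":0.0006,"z":0.11,"wx":0,"wy":0,"wz":0},{"x":-0.0004,"y":0.0006,"z":0.122,"wx":0,"wy":0,"wz":0}]' 
python3 -m creep '[{"x":0,"y":0,"z":0.003,"wx":0,"wy":0,"wz":0},{"x":0,"y":0,"z":0.006,"wx":0,"wy":0,"wz":0},{"x":0,"y":0,"z":0.009,"wx":0,"wy":0,"wz":0},{"x":0,"y":0,"z":0.012,"wx":0,"wy":0,"wz":0},{"x":0,"y":0,"z":0.014,"wx":0,"wy":0,"wz":0}]' 
python3 -m creep '[{"x":0,"y":0,"z":0.001,"wx":0,"wy":0,"wz":0},{"x":0,"y":0,"z":0.002,"wx":0,"wy":0,"wz":0},{"x":0,"y":0,"z":0.003,"wx":0,"wy":0,"wz":0},{"x":0,"y":0,"z":0.004,"wx":0,"wy":0,"wz":0},{"x":0,"y":0,"z":0.0045,"wx":0,"wy":0,"wz":0}]'
```

```text
t: 46.78
position: [0.6543, -0.2045, 0.1381]
ee_rot: [-179.8, -0.1, 72.2]
ft_force: [-1.0, -0.1, -2.4]
grip_width: 0.032
gripper_force: 59.9
t: 47.2
position: [0.6554, -0.2076, 0.1281]
ee_rot: [179.9, -0.0, 72.1]
ft_force: [0.5, 1.1, -1.1]
grip_width: 0.0321
gripper_force: 59.9
t: 47.62
position: [0.655, -0.2074, 0.1228]
ee_rot: [180.0, -0.0, 72.1]
ft_force: [-0.8, -0.3, -1.6]
grip_width: 0.032
gripper_force: 59.9
```

```bash

python3 -m creep '[{"x":0,"y":0,"z":0.001,"wx":0,"wy":0,"wz":0},{"x":0,"y":0,"z":0.0015,"wx":0,"wy":0,"wz":0},{"x":0,"y":0,"z":0.002,"wx":0,"wy":0,"wz":0},{"x":0,"y":0,"z":0.002,"wx":0,"wy":0,"wz":0},{"x":0,"y":0,"z":0.002,"wx":0,"wy":0,"wz":0}]'
python3 -m creep '[{"x":0,"y":0,"z":0,"wx":0,"wy":0,"wz":0},{"x":0,"y":0,"z":0,"wx":0,"wy":0,"wz":0},{"x":0,"y":0,"z":0,"wx":0,"wy":0,"wz":0},{"x":0,"y":0,"z":0,"wx":0,"wy":0,"wz":0},{"x":0,"y":0,"z":0,"wx":0,"wy":0,"wz":0}]' 1
python3 -m creep '[{"x":0,"y":0,"z":0,"wx":0,"wy":0,"wz":0},{"x":0,"y":0,"z":-0.01,"wx":0,"wy":0,"wz":0},{"x":0,"y":0,"z":-0.03,"wx":0,"wy":0,"wz":0},{"x":0,"y":0,"z":-0.06,"wx":0,"wy":0,"wz":0},{"x":0,"y":0,"z":-0.09,"wx":0,"wy":0,"wz":0}]'
python3 -m creep '[{"x":0,"y":0,"z":-0.04,"wx":0,"wy":0,"wz":0},{"x":0,"y":0,"z":-0.07,"wx":0,"wy":0,"wz":0},{"x":0,"y":0,"z":-0.08,"wx":0,"wy":0,"wz":0},{"x":0,"y":0,"z":-0.08,"wx":0,"wy":0,"wz":0},{"x":0,"y":0,"z":-0.08,"wx":0,"wy":0,"wz":0}]'
python3 - <<'E'
from h import *
i=ctrl.camera_info("scene")
s=ctrl.capture("scene");w=ctrl.capture("wrist")
o=np.vstack([np.hstack([s[130:330,90:390],w[20:320,40:490][::1][:200*3//2]]) if 0 else np.hstack([cv2.resize(s[130:330,90:360],(405,300)),cv2.resize(w[30:330,120:500],(380,300))])])
cv2.imwrite("pics/final.png",o[:,:,::-1])
E
```

```text
t: 48.03
position: [0.655, -0.2075, 0.1216]
ee_rot: [180.0, -0.0, 72.1]
ft_force: [-2.2, 1.5, 4.2]
grip_width: 0.032
gripper_force: 60.4
t: 48.45
position: [0.655, -0.2075, 0.1207]
ee_rot: [-180.0, 0.0, 72.1]
ft_force: [-0.1, -1.2, 0.3]
grip_width: 0.0853
gripper_force: 0.0
t: 48.87
position: [0.6545, -0.2074, 0.212]
ee_rot: [-179.9, 0.0, 72.1]
ft_force: [0.4, -0.7, 1.1]
grip_width: 0.0854
gripper_force: 0.0
t: 49.28
position: [0.6549, -0.2075, 0.2912]
ee_rot: [180.0, -0.0, 72.1]
ft_force: [0.2, 0.6, -0.8]
grip_width: 0.0855
gripper_force: 0.0
```

View pics/final.png

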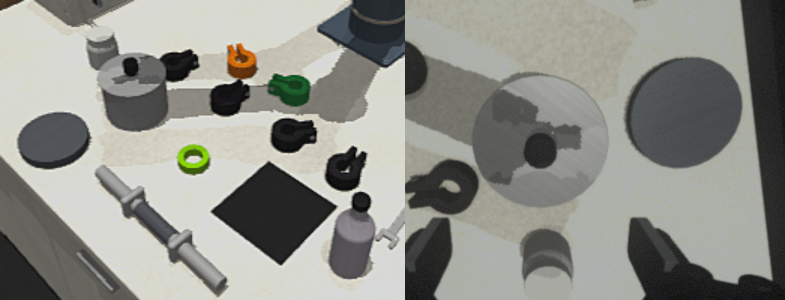

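The lid sits level on the canister, with its knob at (130,65) on the left and (540,150) on the right. All four collars lie flat and the bystanders are in place, so I'm handing in.

```bash
python3 -c "
from rig import ctrl
print(ctrl.hand_in())"
```

```text
the job is handed in; nothing more can be done
None
```

I gauged all four collars from left to right with the shoulder seated for over a second each, put the gauge back in its slot, closed the lid, and handed the job in at about 49 s; the hand-in returned no verdict.

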